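# Finish the carton layer and hold the dock's spring bolt open

## Robot

A 6-joint arm with a two-finger parallel gripper is mounted at the origin on the work surface. World frame = base frame: x ahead of the robot, y to its left, z up, the work surface at z = 0. Lengths are in m, angles in rad, forces in N, time in s.
With the tool pointing down it reaches from about 0.325 to 0.775 m from the base axis. Payload 5.5 kg.
Tool frame: the origin (TCP) lies at the very end of the fingers, on their centre line; the grasp point (between the pads) lies 19 mm behind it; x points along the fingers, y is the direction in which the jaws open and shut, and the axes are right-handed (so a half turn about x gives the same grasp; the last joint's range is limited). The gripper opens to 85 mm and grips with 20 to 120 N. Pads are 22 mm wide; open, the fingers measure 114 mm over their backs; the gripper's body (76 mm by 85 mm) begins 54 mm behind the grasp point. The pads swing forward as they close: fully open they stand 13 mm farther back than shut.
Start: joints at [-1.389, 0.091, 1.231, -0, 1.82, -0.057], TCP at [0.142, -0.583, 0.231] pointing down, gripper open.
Joint ranges: [-2.87, 2.87], [-0.86, 2.18], [0.17, 2.46], [-1.51, 4.65], [0.06, 2.69], [-2.65, 2.65]. Speed limits (rad/s): [2.57, 2.57, 3.01, 3.14, 3.14, 3.14].

## Interface

Orientations are given as a unit quaternion [w, x, y, z].
In Python, from workcell import r, eyes gives the robot as it stands.
- The arm moves only by the tool play_rows, never from a script. Its argument "moves" is a list of rows, each a list of 2 entries, a list of its own where there are three numbers: the shift along the tool's x, y, z in cm, then the turn, a rotation vector about the tool's x, y, z in rad. A call has 1 to 12 rows; each row shifts and turns the commanded pose from where the row before left it, along the tool's axes as they then stand; what a row does not reach is not made up. A row lasts 1/12 s, in which the tool goes at most 41.7 mm and 7.16 degrees, less where a joint would pass 70% of its speed; a pose out of reach is approached as far as the arm can. A call with a gripper value outside its range is refused whole. "jaw" is the opening, from 0 (shut) to 1 (fully open), set as the call begins (left out, the last holds). The fingers move at their own pace and stop on an object; the grip force is fixed at half the most. Time passes only in rows, so rows that do not move let the fingers close. It gives the time, the measured TCP pose, the force and the opening at its end, in the units of the state.
- r.state(): the state, without advancing time (a new reading comes with each control period).
- eyes.get_image(name): name is "side" or "top"; returns the picture (480x640x3 uint8, red, green, blue); there is no depth.
- eyes.get_calibration(name): a dict with "mtx" (3x3 intrinsics, pixels), "distortion" ([k1, k2, p1, p2, k3] as OpenCV has them; the pictures are not rectified), "rvec" (rotation vector, rad) and "tvec" (3), from world to camera coordinates, as OpenCV has them. Camera axes: x right, y down, z forward; pixel columns grow to the right and rows downward; lengths in m; the calibration is good to about 2 mm. A picture is of the moment at which its call begins. get_calibration takes no time and is no camera call.
- r.close_job(): hands the job in, once; it reports no verdict.
The state is a dict: "time": time; "qpos": joint angles; "joint_velocities": joint speeds; "joint_efforts": joint torques, N m; "tool_pos": TCP position; "orientation": TCP orientation; "wrist_force": force on the tool from outside, world axes, zero at the start; "torque": the same for the moment, N m; "gripper_width": opening from 0.0 (shut) to 1.0 (fully open).
Only numpy, scipy, OpenCV 4.12 (cv2) and the standard library are available. Lean on these libraries where they do the work, as an engineer would, in place of code of your own. Each camera call takes 0.05 s, during which the arm holds its last target.

## Task

Finish the layer of cartons on the plywood slab in the packing dock: one loose carton lengthwise beside the one already there, the other crosswise against the ends of both, all flat, close together and not overhanging the slab. Then pull the black upright handle of the spring bolt out until its pointer lines up with the mark plate, and finish while still gripping it there, so that a colleague can slide the slab out. Leave the jar, the screwdriver and the circuit board where they are.

Things in the scene. Friction and masses are not known exactly. Their poses are not given: they have to be found in the camera images.
- dock: Fixed aluminium packing dock. Base plate 156 (x) x 108 (y) x 8 mm, origin at its underside centre on the bench; may stand turned. Low rails (tops 20 mm above the bench) guard the slab on both y sides and the -x end. On its -y side a plate 100 mm wide carries the bolt guide and scale rail (tops 24 to 26 mm above the bench) out to y = -207 mm.
- slab: Plywood slab, loose in the dock with 2 mm play, 116 (x) x 80 (y) x 18 mm, its top 26 mm above the bench, axes as the dock's, origin at its underside centre. A notch (18 mm wide, 10 mm deep) in its -y edge takes the bolt. The finished layer just fits on it, planned with 6 mm gaps between cartons. Lay the lengthwise carton first and grip cartons by their ends, so the fingers stay clear of the others.
- carton_1: Plain cardboard carton 66 (x, long) x 32 (y) x 40 (z) mm, about 90 g, paper tape lengthwise on top, already on the slab, long side along slab x, centred at about slab x = -19, y = +19 mm. Origin at its underside centre.
- carton_2: Same kind of carton as carton_1, standing loose on the bench to the robot's left, 66 (x, long) x 32 (y) x 40 (z) mm, origin at the centre of its underside. carton_2 and carton_3 are interchangeable.
- carton_3: Same as carton_2, the other loose carton to the robot's left, 66 (x, long) x 32 (y) x 40 (z) mm, origin at the centre of its underside.
- latch: Spring bolt with handle; pulled out it slides up to 60 mm to the dock's -y; axes as the dock's. The spring pulls it home with 4.4 N plus 2.2 N per 10 mm. Handle: black upright plate 42 (x) x 12 (y) mm, 31 to 86 mm above the bench, free on both y sides, to be pinched from above. Origin under the handle's centre at bench height; home is dock x = 0, y = -125 mm.
- mark: Small fixed dark steel mark plate on the scale rail, its upright fin 16 (x) x 3 (y) x 14 mm, top 41 mm above the bench; origin at its underside centre, axes as the dock's, at dock x = 50 mm, 25 to 45 mm from the handle's home place towards -y. The bolt is at the mark when latch and mark have the same place along the dock's y axis.
- place_long (a point): Lengthwise place: point on the slab's top, slab x = -19, y = -19 mm, where the underside centre of the carton beside carton_1 belongs (long side along slab x).
- place_cross (a point): Crosswise place: point on the slab's top, slab x = +36, y = 0 mm, where the underside centre of the crosswise carton belongs (long side along slab y).
- latch_pointer (a point): Tip of the thin steel pointer at the foot of the handle, 40 mm to the +x side of latch's origin and at the same y, 32 mm above the bench.
- jar: White plastic jar with black lid, 48 mm across, 55 mm high, bystander beyond the dock. Origin at the centre of its underside.
- screwdriver: Screwdriver 160 mm long lying on the bench beyond the dock, bystander. Origin at its middle, underside.
- board: Small green circuit board 70 x 110 mm, at most 16 mm high, bystander on the robot's right, nearer the robot than the dock. Origin at the centre of its underside.
Not all that is in view belongs to the job. What is shaped like the carton_2 but purple is not meant.

How it is judged:
By the outcome, as a careful person would: the job done as asked, in the order asked, and still so for the second after the job is handed in, while the arm keeps its last pose, push and grip.
It also fails if it takes over 61 s, if anything falls off the work surface, if the arm or the gripper's body presses on something with over 40 N, if the wrist force passes 120 N, or if a joint passes its speed limit or range.

## Working session

There is one attempt and no reset: what is moved stays moved. The work goes in short steps, Python scripts to look and compute and a tool call to move; the robot and the scene stay as the last step left them, time stands still between calls to the robot, and variables do not carry over. Pictures are saved under pics/ and viewed, and the job is handed in when it is done.

Besides the shell and the picture viewer there is one more tool, called after ">>>" as name([rows], argument=value, ...), one row to a line, values as JSON. play_rows: Moves the arm, as the interface text tells. Its arguments: {"type":"object","properties":{"moves":{"type":"array","items":{"type":"array"}},"jaw":{"type":"number"}},"required":["moves"]}

```bash
ls; mkdir -p pics
python3 - <<'E'
from workcell import r, eyes
import cv2
print(r.state())
for n in ("side","top"):
    c=eyes.get_calibration(n); print(n,c)
    im=eyes.get_image(n); cv2.imwrite(f"pics/{n}0.png",im[:,:,::-1])
E
```

```text
pics
{'time': 0.0, 'qpos': array([-1.38873297e+00,  9.18660724e-02,  1.23191580e+00, -2.07030060e-05,
        1.81980156e+00, -5.67121114e-02]), 'joint_velocities': array([-1.80497694e-03,  7.68250847e-04, -1.25241809e-03,  3.84396385e-04,
       -4.11446576e-04, -8.58129489e-05]), 'joint_efforts': array([-3.39868908e-03, -4.58735383e+01, -4.18021452e+01, -5.49971319e-04,
        1.18689417e-02, -1.56785006e-05]), 'tool_pos': array([ 0.14183939, -0.58269296,  0.23012967]), 'orientation': array([-0.08351563, -0.70202211, -0.08491967,  0.70212445]), 'wrist_force': array([ 0.02027433, -0.12329062, -0.58306394]), 'torque': array([-0.00884233,  0.04163581, -0.01168468]), 'gripper_width': 1.0045201776178105}
side {'mtx': array([[459.00539436,   0.        , 316.33379888],
       [  0.        , 459.00539436, 240.6904944 ],
       [  0.        ,   0.        ,   1.        ]]), 'distortion': array([-0.06819135,  0.        ,  0.        ,  0.        ,  0.        ]), 'rvec': array([ 2.06215511, -0.16916823,  0.10888555]), 'tvec': array([-0.55745016,  0.06867549,  0.93515377])}
top {'mtx': array([[536.64435704,   0.        , 325.67872791],
       [  0.        , 536.64435704, 244.77881798],
       [  0.        ,   0.        ,   1.        ]]), 'distortion': array([-0.00246584,  0.        ,  0.        ,  0.        ,  0.        ]), 'rvec': array([ 2.18774498, -2.16237032,  0.06212211]), 'tvec': array([-0.03091782,  0.55186345,  1.26124912])}
```

View pics/side0.png

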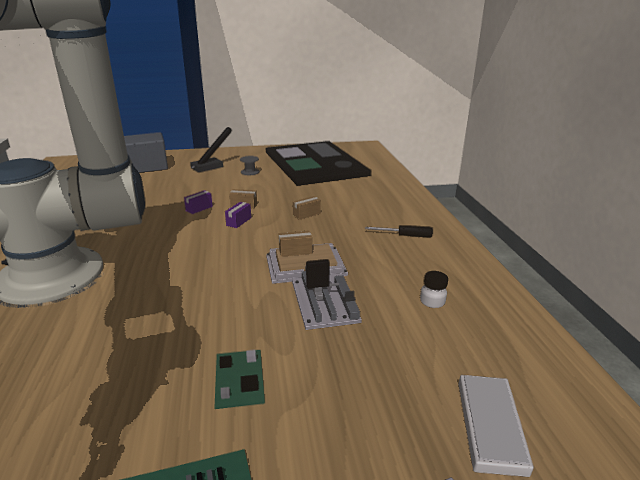

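View pics/top0.png

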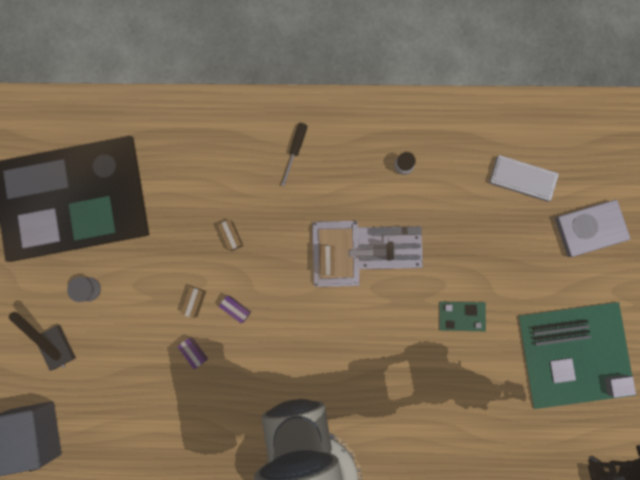

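Top view: loose cartons at about (229,235) and (192,302), purple decoys at (235,308) and (193,352). The dock is around (336,254) and the handle at about (390,251). I'll enlarge these areas.

Run:
```python
import cv2
t=cv2.imread("pics/top0.png"); s=cv2.imread("pics/side0.png")
def crop(im,x0,y0,w,h,k,n):
    cv2.imwrite(n,cv2.resize(im[y0:y0+h,x0:x0+w],None,fx=k,fy=k,interpolation=cv2.INTER_CUBIC))
crop(t,300,205,133,100,6,"pics/t_dock.png")
crop(t,165,210,100,75,8,"pics/t_c1.png")
crop(t,165,270,100,75,8,"pics/t_c2.png")
crop(s,255,220,133,110,5,"pics/s_dock.png")
crop(s,175,175,160,80,5,"pics/s_c.png")
```

```text
(no output)
```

View pics/t_dock.png

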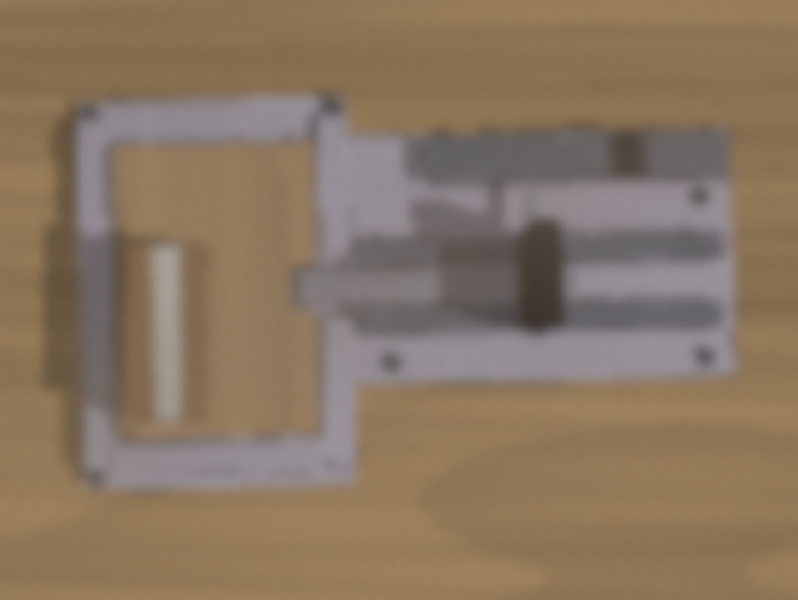

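View pics/t_c1.png

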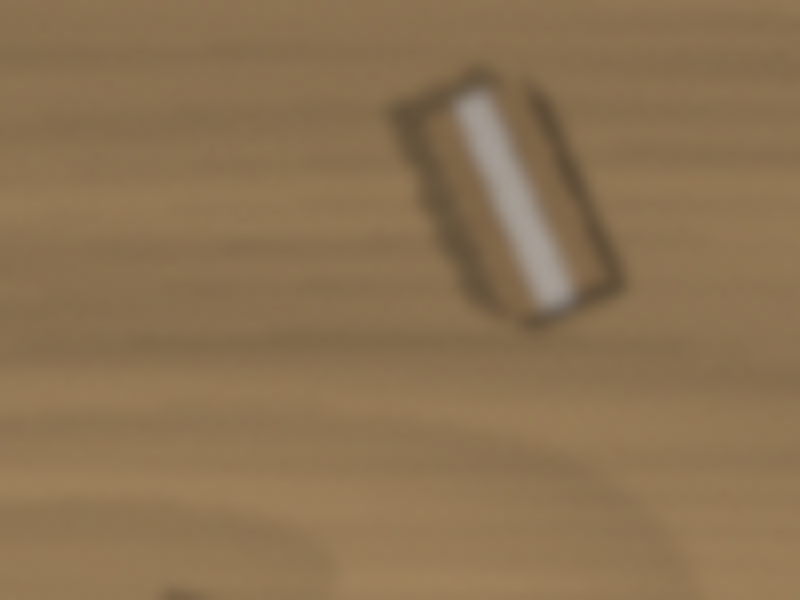

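View pics/t_c2.png

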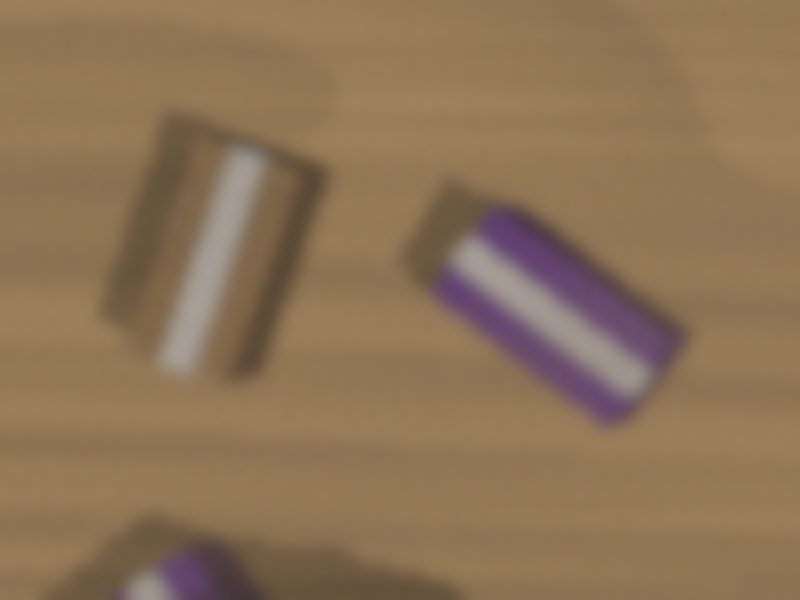

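View pics/s_dock.png

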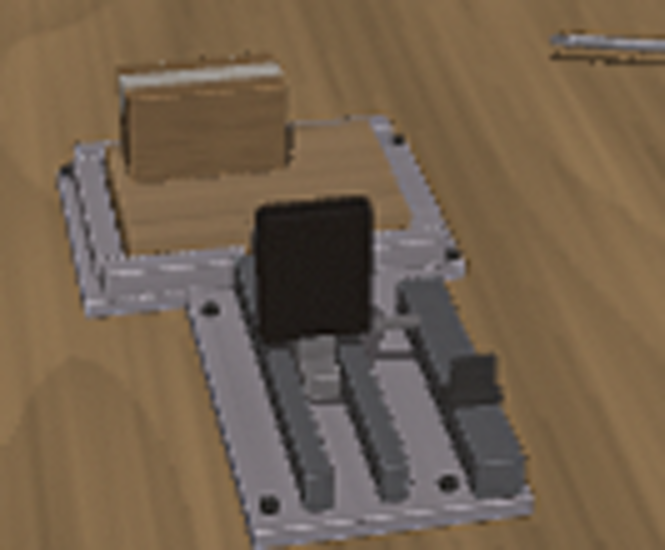

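View pics/s_c.png

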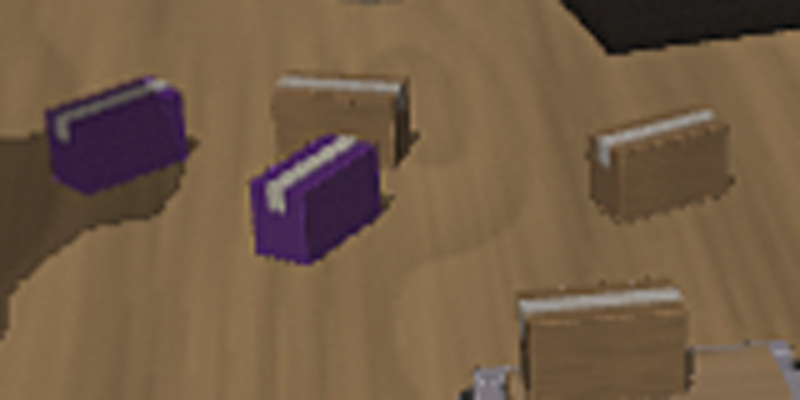

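```bash
cat > h.py <<'E'
import numpy as np, cv2
from scipy.optimize import least_squares
from workcell import r, eyes
C={n:eyes.get_calibration(n) for n in("side","top")}
def proj(n,P):
    c=C[n]; return cv2.projectPoints(np.atleast_2d(np.array(P,float)),c["rvec"],c["tvec"],c["mtx"],c["distortion"])[0].reshape(-1,2)
def ray(n,uv):
    c=C[n]; R=cv2.Rodrigues(c["rvec"])[0]
    q=cv2.undistortPoints(np.array(uv,float).reshape(-1,1,2),c["mtx"],c["distortion"]).reshape(-1,2)
    d=np.c_[q,np.ones(len(q))]@R; o=-R.T@c["tvec"]; return o,d
def atz(n,uv,z):
    o,d=ray(n,uv); return o+d*((z-o[2])/d[:,2])[:,None]
def tri(us,ut):
    A=[];b=[]
    for n,u in(("side",us),("top",ut)):
        o,d=ray(n,[u]); d=d[0]/np.linalg.norm(d[0]); M=np.eye(3)-np.outer(d,d); A.append(M);b.append(M@o)
    return np.linalg.lstsq(np.vstack(A),np.hstack(b),rcond=None)[0]
def uc(p,x0,y0,k): p=np.array(p,float); return (p+.5)/k-.5+np.array([x0,y0])
def place(pose,P):
    x,y,t=pose; P=np.atleast_2d(np.array(P,float)); c,s=np.cos(t),np.sin(t)
    return np.c_[x+c*P[:,0]-s*P[:,1],y+s*P[:,0]+c*P[:,1],P[:,2]]
def fit(obs,x0):
    # obs: list (cam, uv, modelpoint in m)
    def f(p): return np.concatenate([(proj(n,place(p,m))[0]-u) for n,u,m in obs])
    s=least_squares(f,x0,loss="soft_l1",f_scale=1.0); return s.x,f(s.x).reshape(-1,2)
def box(lx,ly,lz,z0=0,cx=0,cy=0):
    return np.array([[cx+a*lx/2,cy+b*ly/2,z0+c*lz] for c in(0,1) for a,b in((1,1),(1,-1),(-1,-1),(-1,1))])
def drawbox(im,n,pose,B,x0,y0,k,col):
    q=(proj(n,place(pose,B))-[x0,y0]+.5)*k-.5; q=q.round().astype(int)
    for i in range(4):
        for a,b in((i,(i+1)%4),(i+4,(i+1)%4+4),(i,i+4)): cv2.line(im,tuple(map(int,q[a])),tuple(map(int,q[b])),col,1,cv2.LINE_AA)
def crop(im,x0,y0,w,h,k): return cv2.resize(im[y0:y0+h,x0:x0+w],None,fx=k,fy=k,interpolation=cv2.INTER_CUBIC)
E
cat > m1.py <<'E'
from h import *
np.set_printoptions(precision=4,suppress=True)
t=cv2.imread("pics/top0.png"); s=cv2.imread("pics/side0.png")
for n in C: print(n,"cam at",ray(n,[[320,240]])[0])
# tapes in top
hsv=cv2.cvtColor(t,cv2.COLOR_BGR2HSV)
for nm,(x0,y0,x1,y1) in dict(c1=(322,240,333,280),A=(218,215,245,255),B=(180,283,200,322)).items():
    m=np.zeros(t.shape[:2]); g=t[y0:y1,x0:x1].astype(float); hs=hsv[y0:y1,x0:x1]
    w=np.clip(95-hs[:,:,1].astype(float),0,60)*(hs[:,:,2]>115)
    ys,xs=np.nonzero(w>0); ww=w[ys,xs]
    c=np.array([(xs*ww).sum(),(ys*ww).sum()])/ww.sum()+[x0,y0]
    P=atz("top",np.c_[xs+x0,ys+y0],.04+(.026 if nm=="c1" else 0))[:,:2]
    mu=(P*ww[:,None]).sum(0)/ww.sum(); cov=((P-mu)*ww[:,None]).T@(P-mu)/ww.sum()
    e,v=np.linalg.eigh(cov); print(nm,"px",c,"xy",mu,"len",np.sqrt(12*e),"yaw deg",np.degrees(np.arctan2(v[1,1],v[0,1])))
T=lambda p:uc(p,300,205,6); S=lambda p:uc(p,255,220,5)
mm=lambda *a:np.array(a)/1000
obs=[("top",T((77,103)),mm(78,54,8)),("top",T((347,95)),mm(78,-54,8)),("top",T((88,490)),mm(-78,54,8)),("top",T((355,485)),mm(-78,-54,8)),
("top",T((728,130)),mm(50,-207,8)),("top",T((737,375)),mm(-50,-207,8)),
("side",S((90,308)),mm(-78,-54,8)),("side",S((255,537)),mm(-50,-207,8)),("side",S((530,500)),mm(50,-207,8)),
("side",S((258,208)),mm(-21,-131,86)),("side",S((371,198)),mm(21,-131,86)),("side",S((264,342)),mm(-21,-131,31)),("side",S((370,330)),mm(21,-131,31))]
p,res=fit(obs,[.56,-.06,0]); print("dock",p,np.degrees(p[2])); print(res)
for cam in("top","side"):
    pp,rr=fit([o for o in obs if o[0]==cam],p); print(cam,pp,np.degrees(pp[2]))
np.save("dock.npy",p)
E
python3 m1.py
```

```text
side cam at [ 0.4154 -0.8708  0.5091]
top cam at [ 0.457  -0.0473  1.2981]
c1 px [327.3825 262.2868] xy [ 0.5085 -0.0297] len [0.0153 0.0817] yaw deg -178.96238521562705
A px [228.8743 234.6274] xy [0.5723 0.2042] len [0.0126 0.0684] yaw deg -155.3179220387661
B px [191.1605 301.8611] xy [0.4131 0.2887] len [0.013  0.0681] yaw deg 162.42070926583693
dock [ 0.5331 -0.0484  0.0619] 3.544594972395182
[[-0.7388  0.4092]
 [-1.1358 -0.5459]
 [ 0.5231  0.4929]
 [ 1.0364 -0.9122]
 [-0.5583  1.8984]
 [ 0.563   2.5397]
 [-0.447  -1.0622]
 [-4.1355 -0.6087]
 [-3.1509 -1.2661]
 [ 2.2874  1.6527]
 [ 2.553   1.0101]
 [ 1.1615  0.5063]
 [ 2.1095  0.0921]]
top [ 0.5344 -0.0485  0.064 ] 3.6671810491551526
side [ 0.5225 -0.0478  0.1319] 7.55905773665883
```

```bash
cat > m2.py <<'E'
from h import *
exec(open("m1.py").read().split("T=lambda")[0].split("# tapes")[0])
T=lambda p:uc(p,300,205,6); S=lambda p:uc(p,255,220,5)
mm=lambda *a:np.array(a)/1000
obs=[("top",T((77,103)),mm(78,54,8)),("top",T((347,95)),mm(78,-54,8)),("top",T((88,490)),mm(-78,54,8)),("top",T((355,485)),mm(-78,-54,8)),
("top",T((728,130)),mm(50,-207,8),1),("top",T((737,375)),mm(-50,-207,8),1),
("side",S((90,308)),mm(-78,-54,8)),("side",S((255,537)),mm(-50,-207,8),1),("side",S((530,500)),mm(50,-207,8),1),
("side",S((258,208)),mm(-21,-131,86)),("side",S((371,198)),mm(21,-131,86)),("side",S((264,342)),mm(-21,-131,31)),("side",S((370,330)),mm(21,-131,31))]
def f(p,sel=("top","side")):
    return np.concatenate([proj(o[0],place(p[:3],o[2]+(np.array([p[3],0,0]) if len(o)>3 else 0)))[0]-o[1] for o in obs if o[0] in sel])
for sel in(("top","side"),("top",),("side",)):
    s=least_squares(f,[.55,-.05,0,.013],args=(sel,),loss="soft_l1"); print(sel,s.x,np.degrees(s.x[2]));
    if len(sel)==2: print(f(s.x).reshape(-1,2)); np.save("dock.npy",s.x); p=s.x
t=cv2.imread("pics/top0.png"); s=cv2.imread("pics/side0.png")
for n,im,a,nm in(("top",t,(300,205,133,100,6),"o_t"),("side",s,(255,220,133,110,5),"o_s")):
    k=crop(im,*a); aa=(a[0],a[1],a[4])
    D=p[:3]
    drawbox(k,n,D,box(.156,.108,.008),*aa,(0,255,255))
    drawbox(k,n,D,box(.116,.080,.018,.008),*aa,(0,255,0))
    drawbox(k,n,D,box(.042,.012,.055,.031,0,-.125),*aa,(255,0,255))
    drawbox(k,n,D,box(.066,.032,.040,.026,-.019,.019),*aa,(255,255,0))
    cv2.imwrite(f"pics/{nm}.png",k)
E
python3 m2.py
```

```text
side cam at [ 0.4154 -0.8708  0.5091]
top cam at [ 0.457  -0.0473  1.2981]
('top', 'side') [ 0.5329 -0.0486  0.037   0.0111] 2.1209089637337777
[[ 0.1106 -0.1011]
 [-0.2413  0.0458]
 [-0.2344  0.0352]
 [ 0.3209 -0.2476]
 [-0.039  -0.5136]
 [ 0.0462  0.1394]
 [-1.3299 -1.46  ]
 [-0.9149 -1.399 ]
 [ 0.2734 -1.1647]
 [ 0.351   1.7555]
 [ 0.7857  1.4041]
 [-0.7135  0.6161]
 [ 0.3966  0.511 ]]
('top',) [ 0.5328 -0.0486  0.0354  0.0112] 2.0274700074748035
('side',) [ 0.5335 -0.0483  0.0335  0.0116] 1.9205913858183288
```

View pics/o_t.png

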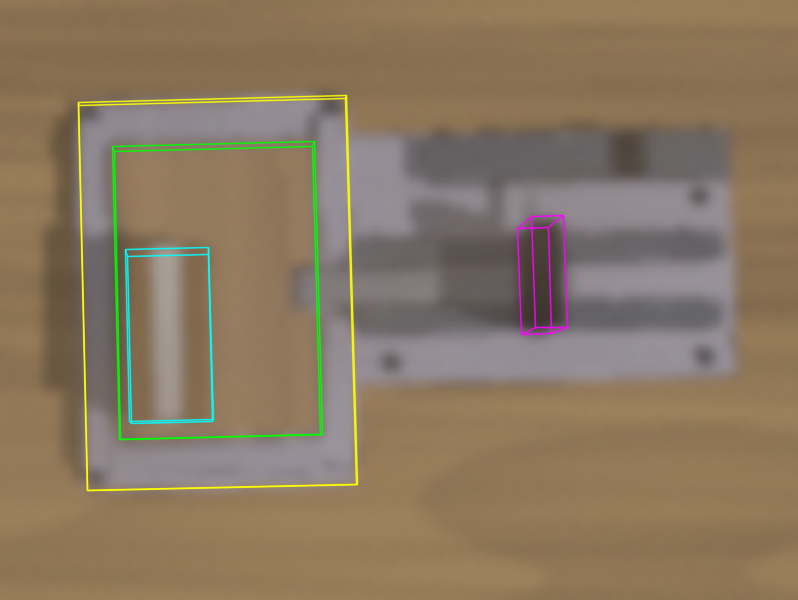

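View pics/o_s.png

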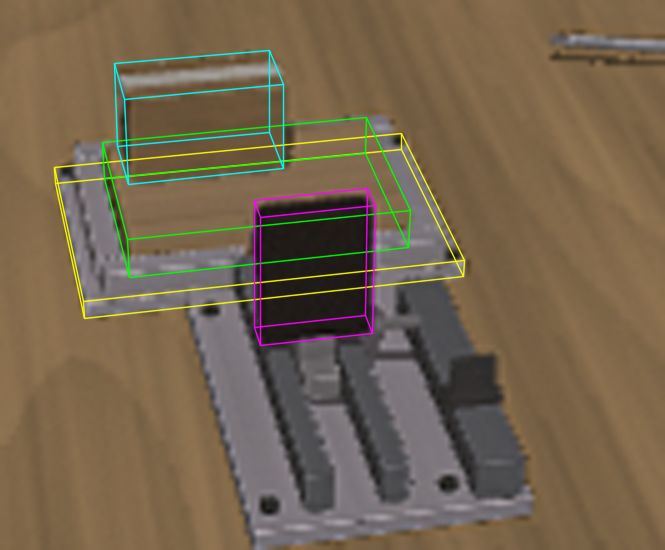

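```bash
cat > m3.py <<'E'
from h import *
np.set_printoptions(precision=4,suppress=True)
T=lambda p:uc(p,300,205,6); S=lambda p:uc(p,175,175,5); SD=lambda p:uc(p,255,220,5)
e=atz("top",[T((166,243)),T((169,421))],.066); print("c1 ends",e, "mid",e.mean(0),np.degrees(np.arctan2(*(e[0]-e[1])[[1,0]])),np.linalg.norm(e[0]-e[1]))
D=np.load("dock.npy")[:3]; D[2]=.0362
d=e.mean(0)[:2]-D[:2]; c,s=np.cos(D[2]),np.sin(D[2]); print("c1 in dock",[c*d[0]+s*d[1],-s*d[0]+c*d[1]])
for n,us,ut in(("A",(657,126),(228.87,234.63)),("B",(341,84),(191.16,301.86))):
    print(n,"tri",tri(S(us),ut))
print("c1 tri",tri(SD((201,75)),T((167.5,332))))
print("handle top centre tri",tri(SD((312,205)),T((530,272))))
# mark fin
mt=T((628,153)); ms=SD((478,355)); print("mark z=.041 top",atz("top",[mt],.034),"side",atz("side",[ms],.041))
for q in(atz("top",[mt],.034)[0],atz("side",[ms],.041)[0],tri(ms,mt)):
    d=q[:2]-D[:2]; print("mark dock",[c*d[0]+s*d[1],-s*d[0]+c*d[1]])
print("places",place(D,[[-.019,-.019,.026],[.036,0,.026],[0,-.125,.06]]))
import scipy.spatial.transform as st
q=r.state()["orientation"]; print(st.Rotation.from_quat(q[[1,2,3,0]]).as_matrix())
E
python3 m3.py
```

```text
c1 ends [[ 0.5481 -0.0289  0.066 ]
 [ 0.4799 -0.0309  0.066 ]] mid [ 0.514  -0.0299  0.066 ] 1.6550780553289026 0.06822448282772302
c1 in dock [np.float64(-0.0182188832905702), np.float64(0.019356869481510084)]
A tri [0.5724 0.2041 0.04  ]
B tri [0.4134 0.289  0.039 ]
c1 tri [ 0.5142 -0.0299  0.0651]
handle top centre tri [ 0.5377 -0.1669  0.081 ]
mark z=.041 top [[ 0.588  -0.2099  0.034 ]] side [[ 0.5905 -0.2132  0.041 ]]
mark dock [np.float64(0.049211665216038133), np.float64(-0.163165493885588)]
mark dock [np.float64(0.051536028835130025), np.float64(-0.16660939660425986)]
mark dock [np.float64(0.05065471403067056), np.float64(-0.16300511350974173)]
places [[ 0.5146 -0.0683  0.026 ]
 [ 0.5689 -0.0473  0.026 ]
 [ 0.5375 -0.1735  0.06  ]]
[[-0.0004  0.2365 -0.9716]
 [ 0.0018 -0.9716 -0.2365]
 [-1.     -0.0018 -0.0001]]
```

>>> play_rows([
  [[0,0,0],[-0.12,0,0]],
  [[0,0,0],[-0.12,0,0]],
  [[0,0,0],[-0.12,0,0]],
  [[0,0,0],[-0.12,0,0]],
  [[0,0,0],[-0.12,0,0]],
  [[0,0,0],[-0.12,0,0]],
  [[0,0,0],[-0.12,0,0]],
  [[0,0,0],[-0.12,0,0]],
  [[0,0,0],[-0.12,0,0]],
  [[0,0,0],[-0.12,0,0]],
  [[0,0,0],[-0.12,0,0]],
  [[0,0,0],[-0.12,0,0]],
], jaw=1)

```text
time: 1.1
tool_pos: [0.1419, -0.5828, 0.2306]
orientation: [0.527, 0.471, 0.528, -0.47]
wrist_force: [1.3, -0.1, 0.1]
gripper_width: 0.997
```

```bash
cat > go.py <<'E'
import sys
from h import *
from scipy.spatial.transform import Rotation as Ro
np.set_printoptions(precision=4,suppress=True)
def plan(tgt,yaw,pr=True):
    s=r.state(); q=s["orientation"]; R=Ro.from_quat(q[[1,2,3,0]]).as_matrix(); p=s["tool_pos"]
    d=R.T@(np.array(tgt)-p)*100
    y=np.degrees(np.arctan2(R[1,1],R[0,1])); dy=(yaw-y+180)%360-180
    # level tool first: desired R
    t=np.radians(yaw); Rd=np.array([[0,np.cos(t),np.sin(t)],[0,np.sin(t),-np.cos(t)],[-1,0,0]])
    rv=Ro.from_matrix(R.T@Rd).as_rotvec()
    print("t %.2f"%s["time"],"p",p,"yaw %.2f"%y,"w %.3f"%s["gripper_width"],"F",s["wrist_force"],"q",s["qpos"])
    print("shift in tool now (cm)",d," after turning:",Rd.T@(np.array(tgt)-p)*100," turn rv",rv)
if __name__=="__main__":
    a=list(map(float,sys.argv[1:])); plan(a[:3],a[3])
E
python3 go.py 0.5723 0.2042 0.12 24.7
```

```text
t 1.10 p [ 0.1419 -0.5828  0.2306] yaw 6.53 w 0.997 F [ 1.2931 -0.1493  0.1337] q [-1.3887  0.0916  1.2314 -0.      1.8198 -1.5026]
shift in tool now (cm) [ 11.1404  51.711  -73.283 ]  after turning: [ 11.0577  71.9882 -53.5159]  turn rv [-0.3171 -0.0012 -0.0001]
```

>>> play_rows([
  [[0,0,0],[-0.106,0,0]],
  [[0,0,0],[-0.106,0,0]],
  [[0,0,0],[-0.105,0,0]],
  [[0,3.13,-2.33],[0,0,0]],
  [[0,3.13,-2.33],[0,0,0]],
  [[0,3.13,-2.33],[0,0,0]],
  [[0,3.13,-2.33],[0,0,0]],
  [[0,3.13,-2.33],[0,0,0]],
  [[0,3.13,-2.33],[0,0,0]],
  [[0,3.13,-2.33],[0,0,0]],
  [[0,3.13,-2.33],[0,0,0]],
  [[0,3.13,-2.33],[0,0,0]],
])

```text
time: 2.1
tool_pos: [0.3124, -0.274, 0.2309]
orientation: [0.594, 0.383, 0.594, -0.383]
wrist_force: [0.8, -0.1, 0.1]
gripper_width: 0.999
```

>>> play_rows([
  [[0,3.13,-2.33],[0,0,0]],
  [[0,3.13,-2.33],[0,0,0]],
  [[0,3.13,-2.33],[0,0,0]],
  [[0,3.13,-2.33],[0,0,0]],
  [[0,3.13,-2.33],[0,0,0]],
  [[0,3.13,-2.33],[0,0,0]],
  [[0,3.13,-2.33],[0,0,0]],
  [[0,3.13,-2.33],[0,0,0]],
  [[0,3.13,-2.33],[0,0,0]],
  [[0,3.13,-2.33],[0,0,0]],
  [[0,3.13,-2.33],[0,0,0]],
  [[2,3.13,-2.33],[0,0,0]],
])

```text
time: 3.1
tool_pos: [0.5399, 0.1346, 0.2157]
orientation: [0.596, 0.385, 0.593, -0.382]
wrist_force: [0.6, -0.7, 1.2]
gripper_width: 1.003
```

```bash
python3 go.py 0.5723 0.2042 0.06 24.7
```

```text
t 3.10 p [0.5399 0.1346 0.2157] yaw 24.39 w 1.003 F [ 0.5539 -0.6658  1.2302] q [ 0.1832 -0.0349  1.3866 -0.      1.7836 -0.2425]
shift in tool now (cm) [15.5977  5.734  -5.0251]  after turning: [15.5699  5.8565 -4.9698]  turn rv [-0.0054  0.0015 -0.0061]
```

>>> play_rows([
  [[3.5,2.9,-2.5],[0,0,0]],
  [[3.5,2.9,-2.5],[0,0,0]],
  [[3.5,0,0],[0,0,0]],
  [[2.5,0,0],[0,0,0]],
  [[1.5,0,0],[0,0,0]],
  [[0,0,0],[0,0,0]],
  [[0,0,0],[0,0,0]],
])

```text
time: 3.68
tool_pos: [0.5632, 0.1877, 0.0798]
orientation: [0.594, 0.383, 0.595, -0.384]
wrist_force: [0.3, -0.4, 0.2]
gripper_width: 1.001
```

```bash
python3 go.py 0.5723 0.2042 0.008 24.7
```

```text
t 3.68 p [0.5632 0.1877 0.0798] yaw 24.36 w 1.001 F [ 0.3212 -0.4062  0.2265] q [ 0.2645  0.0997  1.49   -0.      1.5549 -0.1606]
shift in tool now (cm) [ 7.1794  1.5324 -1.1185]  after turning: [ 7.1833  1.5183 -1.1127]  turn rv [-0.006  -0.0005  0.0029]
```

>>> play_rows([
  [[0,0.76,-0.56],[-0.006,0,0]],
  [[0,0.76,-0.56],[0,0,0]],
  [[0,0,0],[0,0,0]],
  [[0,0,0],[0,0,0]],
])

```text
time: 4.02
tool_pos: [0.574, 0.2052, 0.0825]
orientation: [0.596, 0.382, 0.595, -0.381]
wrist_force: [0.7, 0.1, 0.0]
gripper_width: 1.002
```

```bash
python3 go.py 0.5723 0.2042 0.008 24.7
python3 - <<'E'
from h import *
t=eyes.get_image("top")[:,:,::-1]; s=eyes.get_image("side")[:,:,::-1]
cv2.imwrite("pics/top1.png",t); cv2.imwrite("pics/side1.png",s)
cv2.imwrite("pics/p1.png",np.hstack([crop(t,180,185,80,100,5),crop(s,270,160,80,100,5)]))
E
```

```text
t 4.02 p [0.574  0.2052 0.0825] yaw 24.74 w 1.002 F [0.7163 0.058  0.0397] q [ 0.2875  0.1359  1.4461  0.      1.5573 -0.1443]
shift in tool now (cm) [ 7.4493 -0.2155  0.0194]  after turning: [ 7.4498 -0.1985  0.0217]  turn rv [ 0.0007  0.0003 -0.0023]
```

View pics/p1.png

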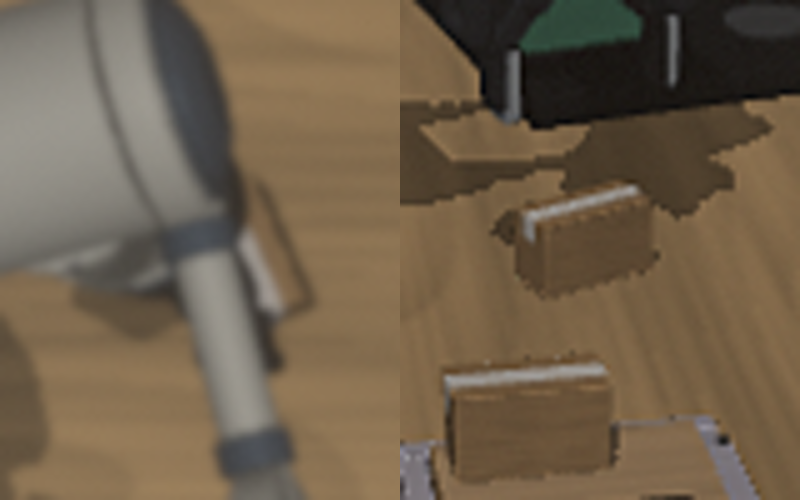

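The side view shows the finger tips at about (293,184) and (324,177), straddling carton A. I'll descend and grip.

>>> play_rows([
  [[2,-0.15,0],[0,0,0]],
  [[2,0,0],[0,0,0]],
  [[1.5,0,0],[0,0,0]],
  [[1.2,0,0],[0,0,0]],
  [[0.7,0,0],[0,0,0]],
  [[0,0,0],[0,0,0]],
  [[0,0,0],[0,0,0]],
])

```text
time: 4.7
tool_pos: [0.5719, 0.2037, 0.0073]
orientation: [0.595, 0.382, 0.595, -0.382]
wrist_force: [1.0, -1.2, -0.0]
gripper_width: 1.003
```

>>> play_rows([
  [[0,0,0],[0,0,0]],
  [[0,0,0],[0,0,0]],
  [[0,0,0],[0,0,0]],
  [[0,0,0],[0,0,0]],
  [[0,0,0],[0,0,0]],
  [[0,0,0],[0,0,0]],
  [[0,0,0],[0,0,0]],
], jaw=0)

```text
time: 5.28
tool_pos: [0.5729, 0.2041, 0.0089]
orientation: [0.596, 0.382, 0.595, -0.381]
wrist_force: [0.0, 0.5, 5.8]
gripper_width: 0.761
```

```bash
python3 go.py 0.5146 -0.0683 0.14 2.1
python3 - <<'E'
from h import *
t=eyes.get_image("top")[:,:,::-1]; s=eyes.get_image("side")[:,:,::-1]
cv2.imwrite("pics/top2.png",t); cv2.imwrite("pics/side2.png",s)
cv2.imwrite("pics/p2.png",np.hstack([crop(t,180,185,80,100,5),crop(s,270,160,80,100,5)]))
E
```

```text
t 5.28 p [0.5729 0.2041 0.0089] yaw 24.70 w 0.761 F [0.033  0.4691 5.8187] q [ 0.2863  0.1799  1.5314 -0.0001  1.4272 -0.1447]
shift in tool now (cm) [-13.146  -16.6327  22.3208]  after turning: [-13.106   -6.8197  27.0076]  turn rv [ 0.3944 -0.0001 -0.0031]
```

View pics/p2.png

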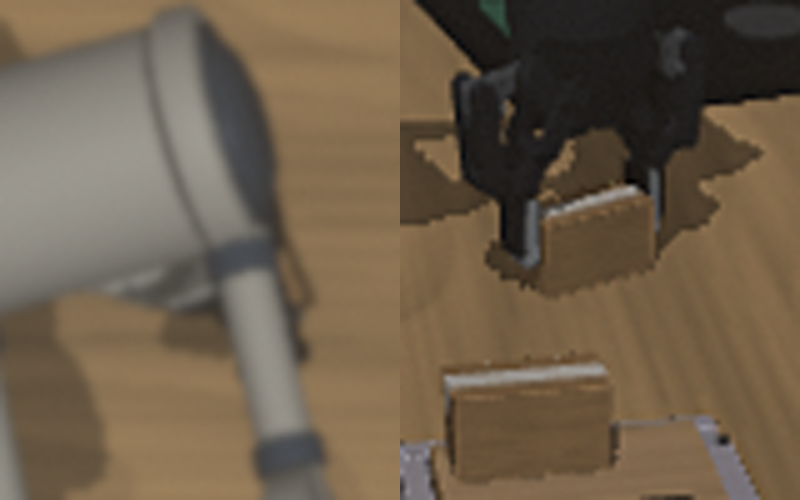

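>>> play_rows([
  [[-1,0,0],[0,0,0]],
  [[-2.5,0,0],[0,0,0]],
  [[-3.5,0,0],[0,0,0]],
  [[-3.5,0,0],[0,0,0]],
  [[-2.5,0,0],[0,0,0]],
  [[-0.5,0,0],[0,0,0]],
  [[0,0,0],[0.08,0,0]],
  [[0,0,0],[0.08,0,0]],
  [[0,0,0],[0.08,0,0]],
  [[0,0,0],[0.08,0,0]],
  [[0,0,0],[0.076,0,0]],
  [[0,0,0],[0,0,0]],
])

```text
time: 6.38
tool_pos: [0.5712, 0.2036, 0.1408]
orientation: [0.508, 0.491, 0.508, -0.492]
wrist_force: [0.6, 0.1, -0.3]
gripper_width: 0.756
```

```bash
python3 go.py 0.5146 -0.0683 0.14 2.0
```

```text
t 6.38 p [0.5712 0.2036 0.1408] yaw 1.86 w 0.756 F [ 0.6241  0.0535 -0.3345] q [0.2863 0.1108 1.3695 0.     1.6635 0.254 ]
shift in tool now (cm) [ 0.1065 -6.5352 26.9951]  after turning: [ 0.0792 -6.6035 26.9785]  turn rv [-0.0025  0.0005  0.0021]
```

>>> play_rows([
  [[0,-0.4,1.7],[0,0,0]],
  [[0,-0.82,3.4],[0,0,0]],
  [[0,-0.82,3.4],[0,0,0]],
  [[0,-0.82,3.4],[0,0,0]],
  [[0,-0.82,3.4],[0,0,0]],
  [[0,-0.82,3.4],[0,0,0]],
  [[0,-0.82,3.4],[0,0,0]],
  [[0,-0.82,3.2],[0,0,0]],
  [[0,-0.46,1.7],[0,0,0]],
  [[0,0,0],[0,0,0]],
  [[0,0,0],[0,0,0]],
  [[0,0,0],[0,0,0]],
])

```text
time: 7.38
tool_pos: [0.5152, -0.0677, 0.1417]
orientation: [0.509, 0.491, 0.509, -0.491]
wrist_force: [-0.0, 0.8, 0.3]
gripper_width: 0.761
```

```bash
python3 go.py 0.5146 -0.0683 0.036 2.0
python3 - <<'E'
from h import *
t=eyes.get_image("top")[:,:,::-1]; s=eyes.get_image("side")[:,:,::-1]
cv2.imwrite("pics/top3.png",t); cv2.imwrite("pics/side3.png",s)
cv2.imwrite("pics/p3.png",np.hstack([crop(t,280,205,80,100,5),crop(s,250,180,80,100,5)]))
E
```

```text
t 7.38 p [ 0.5152 -0.0677  0.1417] yaw 2.08 w 0.761 F [-0.0086  0.8023  0.3192] q [-0.1965 -0.1248  1.6024  0.0007  1.6646 -0.2328]
shift in tool now (cm) [10.5662 -0.0557  0.0687]  after turning: [10.5663 -0.0611  0.0603]  turn rv [ 0.0014 -0.0008  0.0005]
```

View pics/p3.png

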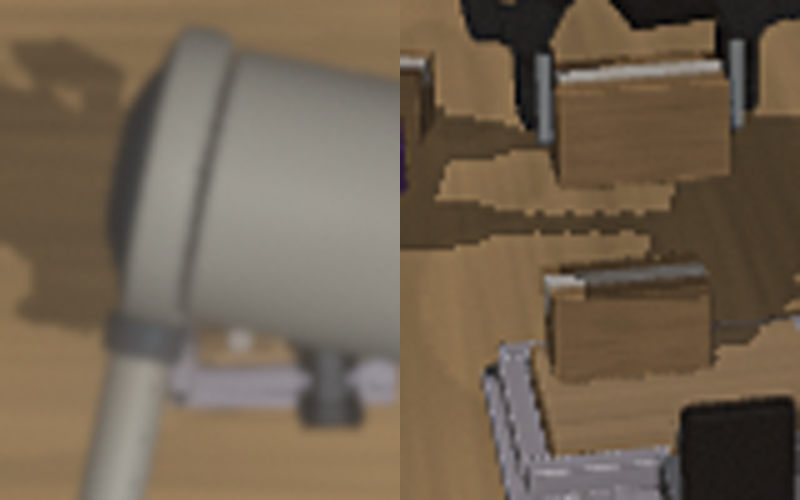

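```bash
cat > ov.py <<'E'
from h import *
import sys
def ov(n,f,out,boxes,a):
    im=cv2.imread(f); k=crop(im,*a)
    for pose,B,col in boxes: drawbox(k,n,pose,B,a[0],a[1],a[4],col)
    cv2.imwrite(out,k)
E
python3 - <<'E'
from ov import *
ov("side","pics/side3.png","pics/o3.png",[((.5152,-.0677,np.radians(2.08)),box(.066,.032,.04,.1328),(255,255,0)),((.514,-.0299,.035),box(.066,.032,.04,.026),(0,255,0))],(260,180,80,80,7))
E
```

```text
(no output)
```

View pics/o3.png

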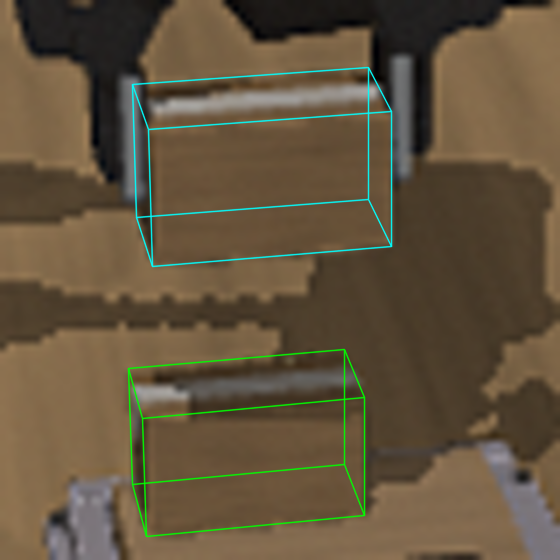

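>>> play_rows([
  [[2,-0.02,0.06],[0,0,0]],
  [[2.5,0,0],[0,0,0]],
  [[2,0,0],[0,0,0]],
  [[1.5,0,0],[0,0,0]],
  [[1.0,0,0],[0,0,0]],
  [[0.7,0,0],[0,0,0]],
  [[0.5,0,0],[0,0,0]],
  [[0,0,0],[0,0,0]],
  [[0,0,0],[0,0,0]],
  [[0,0,0],[0,0,0]],
])

```text
time: 8.32
tool_pos: [0.5158, -0.0691, 0.0412]
orientation: [0.509, 0.492, 0.508, -0.491]
wrist_force: [0.4, 0.4, -1.1]
gripper_width: 0.759
```

```bash
python3 go.py 0.515 -0.0683 0.035 2.0
python3 - <<'E'
from h import *
t=eyes.get_image("top")[:,:,::-1]; s=eyes.get_image("side")[:,:,::-1]
cv2.imwrite("pics/side4.png",s); cv2.imwrite("pics/p4.png",crop(s,260,205,80,80,7))
E
```

```text
t 8.32 p [ 0.5158 -0.0691  0.0412] yaw 2.01 w 0.759 F [ 0.4032  0.3816 -1.1285] q [-0.1985 -0.0776  1.7385  0.      1.4788 -0.2336]
shift in tool now (cm) [ 0.6231 -0.0756 -0.0784]  after turning: [ 0.6233 -0.0745 -0.0781]  turn rv [ 0.0002  0.0004 -0.0018]
```

View pics/p4.png

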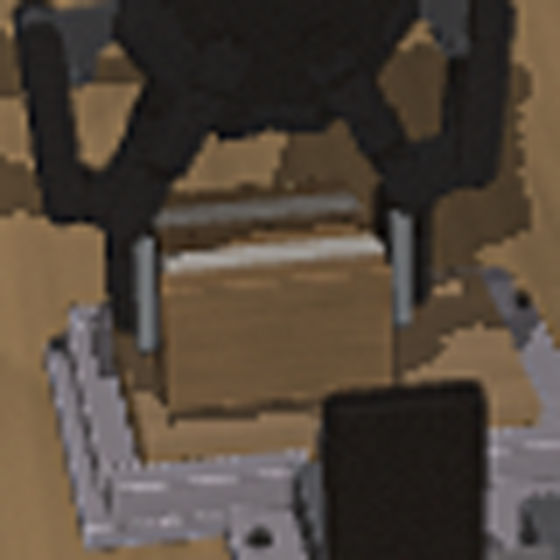

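>>> play_rows([
  [[0.3,-0.05,-0.04],[0,0,0]],
  [[0.2,0,0],[0,0,0]],
  [[0,0,0],[0,0,0]],
  [[0,0,0],[0,0,0]],
])

```text
time: 8.75
tool_pos: [0.5145, -0.0686, 0.035]
orientation: [0.509, 0.491, 0.509, -0.491]
wrist_force: [0.1, 0.3, -0.8]
gripper_width: 0.76
```

```bash
python3 go.py 0.515 -0.0683 0.035 2.0
```

```text
t 8.75 p [ 0.5145 -0.0686  0.035 ] yaw 2.00 w 0.760 F [ 0.0998  0.3442 -0.7585] q [-0.1982 -0.0747  1.7471  0.      1.4691 -0.2331]
shift in tool now (cm) [-0.0009  0.0472 -0.0304]  after turning: [-0.0009  0.0472 -0.0304]  turn rv [ 0. -0. -0.]
```

Not yet in contact; I'll lower in 0.1 cm steps.

>>> play_rows([
  [[0.1,0,0],[0,0,0]],
  [[0.05,0,0],[0,0,0]],
  [[0,0,0],[0,0,0]],
  [[0,0,0],[0,0,0]],
])

```text
time: 9.08
tool_pos: [0.5146, -0.0686, 0.0349]
orientation: [0.509, 0.491, 0.509, -0.491]
wrist_force: [-5.0, 0.7, 7.9]
gripper_width: 0.76
```

>>> play_rows([
  [[-0.1,0,0],[0,0,0]],
  [[0,0,0],[0,0,0]],
  [[0,0,0],[0,0,0]],
  [[0,0,0],[0,0,0]],
  [[0,0,0],[0,0,0]],
  [[0,0,0],[0,0,0]],
  [[-2,0,0],[0,0,0]],
  [[-3,0,0],[0,0,0]],
  [[-3.5,0,0],[0,0,0]],
  [[-3,0,0],[0,0,0]],
  [[0,0,0],[0,0,0]],
], jaw=1)

```text
time: 10.0
tool_pos: [0.5173, -0.0691, 0.1574]
orientation: [0.512, 0.493, 0.505, -0.489]
wrist_force: [0.7, 0.5, 0.9]
gripper_width: 0.998
```

```bash
python3 go.py 0.4132 0.2888 0.14 -17.6
```

```text
t 10.00 p [ 0.5173 -0.0691  0.1574] yaw 2.01 w 0.998 F [0.719  0.4616 0.8689] q [-0.198  -0.1326  1.5818  0.      1.6808 -0.2331]
shift in tool now (cm) [  1.5433  -9.1722 -36.1403]  after turning: [  1.7444 -20.7496 -30.9685]  turn rv [ 0.3422  0.0007 -0.0117]
```

>>> play_rows([
  [[0,0,0],[0.114,0,0]],
  [[0,0,0],[0.114,0,0]],
  [[0,0,0],[0.114,0,0]],
  [[0,-2.08,-3.1],[0,0,0]],
  [[0,-2.08,-3.1],[0,0,0]],
  [[0,-2.08,-3.1],[0,0,0]],
  [[0,-2.08,-3.1],[0,0,0]],
  [[0,-2.08,-3.1],[0,0,0]],
  [[0,-2.08,-3.1],[0,0,0]],
  [[0,-2.08,-3.1],[0,0,0]],
  [[0,-2.08,-3.1],[0,0,0]],
  [[0,-2.08,-3.1],[0,0,0]],
])

```text
time: 11.0
tool_pos: [0.4196, 0.2556, 0.1495]
orientation: [0.418, 0.571, 0.418, -0.57]
wrist_force: [1.4, 0.9, 1.0]
gripper_width: 1.0
```

>>> play_rows([
  [[1,-1.5,-2.2],[0,0,0]],
  [[2,-0.58,-0.9],[0,0,0]],
  [[2,0,0],[0,0,0]],
  [[1.5,0,0],[0,0,0]],
  [[0,0,0],[0,0,0]],
  [[0,0,0],[0,0,0]],
])

```text
time: 11.5
tool_pos: [0.4094, 0.2895, 0.0837]
orientation: [-0.418, -0.57, -0.418, 0.571]
wrist_force: [0.4, 0.3, 0.7]
gripper_width: 0.999
```

```bash
python3 go.py 0.4132 0.2888 0.0085 -17.6
python3 - <<'E'
from h import *
np.set_printoptions(precision=4,suppress=True)
t=eyes.get_image("top")[:,:,::-1]; s=eyes.get_image("side")[:,:,::-1]
cv2.imwrite("pics/top5.png",t); cv2.imwrite("pics/side5.png",s)
cv2.imwrite("pics/p5t.png",crop(t,300,205,133,100,6)); cv2.imwrite("pics/p5s.png",crop(s,200,140,130,130,5))
E
```

```text
t 11.50 p [0.4094 0.2895 0.0837] yaw -17.58 w 0.999 F [0.3687 0.3218 0.7124] q [ 0.5476 -0.153   1.7313 -0.      1.5655  0.8545]
shift in tool now (cm) [ 7.5158  0.3959 -0.0629]  after turning: [ 7.5165  0.3851 -0.0504]  turn rv [0.0004 0.0017 0.0014]
```

View pics/p5t.png

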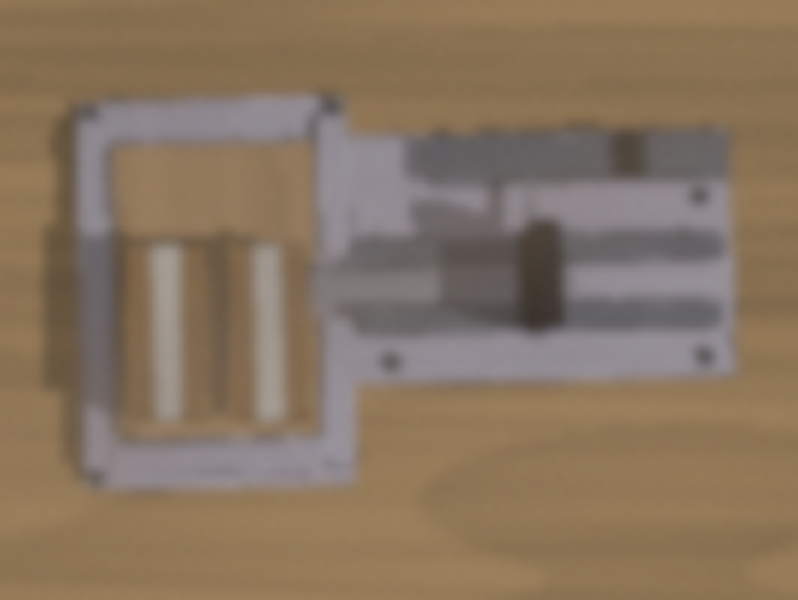

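View pics/p5s.png

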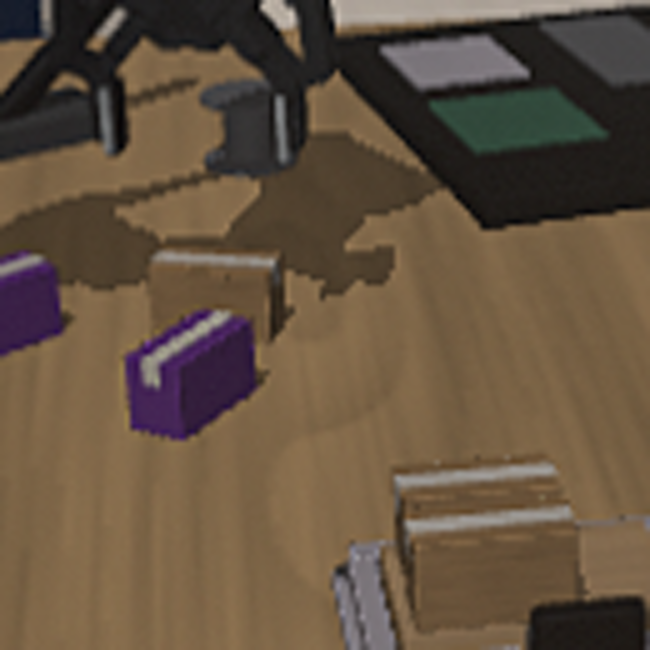

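Top view: the placed carton's tape spans (270,242–420), level with carton_1's at (167,243–420), with a gap of about 6–7 mm. Side view: the fingers straddle carton B. I'll descend and grip it.

>>> play_rows([
  [[1.5,0.35,-0.05],[0,0,0]],
  [[2,0,0],[0,0,0]],
  [[1.7,0,0],[0,0,0]],
  [[1.3,0,0],[0,0,0]],
  [[0.7,0,0],[0,0,0]],
  [[0.2,0,0],[0,0,0]],
  [[0,0,0],[0,0,0]],
  [[0,0,0],[0,0,0]],
])

```text
time: 12.27
tool_pos: [0.4141, 0.2895, 0.0118]
orientation: [0.418, 0.571, 0.418, -0.57]
wrist_force: [0.7, -0.0, 0.2]
gripper_width: 1.0
```

>>> play_rows([
  [[0,0,0],[0,0,0]],
  [[0,0,0],[0,0,0]],
  [[0,0,0],[0,0,0]],
  [[0,0,0],[0,0,0]],
  [[0,0,0],[0,0,0]],
  [[0,0,0],[0,0,0]],
  [[0,0,0],[0,0,0]],
  [[0,0,0],[0,0,0]],
], jaw=0)

```text
time: 12.93
tool_pos: [0.4143, 0.2898, 0.0121]
orientation: [0.418, 0.572, 0.418, -0.57]
wrist_force: [0.0, -0.3, 6.1]
gripper_width: 0.759
```

```bash
python3 go.py 0.5689 -0.0473 0.14 -87.95
```

```text
t 12.93 p [0.4143 0.2898 0.0121] yaw -17.59 w 0.759 F [ 0.0484 -0.2804  6.1049] q [ 0.543  -0.0956  1.809   0.0001  1.4255  0.8499]
shift in tool now (cm) [-12.8028  24.9434  27.4321]  after turning: [-12.7888  34.2367 -14.2444]  turn rv [ 1.2281 -0.0029 -0.0002]
```

>>> play_rows([
  [[-1,0,0],[0,0,0]],
  [[-2.5,0,0],[0,0,0]],
  [[-3.5,0,0],[0,0,0]],
  [[-3.5,0,0],[0,0,0]],
  [[-2.0,0,0],[0,0,0]],
  [[-0.5,0,0],[0,0,0]],
  [[0,0,0],[0.11,0,0]],
  [[0,0,0],[0.11,0,0]],
  [[0,0,0],[0.11,0,0]],
  [[0,0,0],[0.11,0,0]],
  [[0,0,0],[0.11,0,0]],
  [[0,0,0],[0.11,0,0]],
])

```text
time: 13.93
tool_pos: [0.4127, 0.2887, 0.1386]
orientation: [-0.209, -0.675, -0.208, 0.677]
wrist_force: [-0.0, 0.2, -1.9]
gripper_width: 0.758
```

>>> play_rows([
  [[0,0,0],[0.114,0,0]],
  [[0,0,0],[0.114,0,0]],
  [[0,0,0],[0.114,0,0]],
  [[0,0,0],[0.114,0,0]],
  [[0,0,0],[0.112,0,0]],
  [[0,0,0],[0,0,0]],
])

```text
time: 14.43
tool_pos: [0.4127, 0.2888, 0.1387]
orientation: [-0.012, -0.706, -0.011, 0.708]
wrist_force: [0.3, -0.7, -1.7]
gripper_width: 0.76
```

```bash
python3 go.py 0.5689 -0.0473 0.14 -87.95
```

```text
t 14.43 p [0.4127 0.2888 0.1387] yaw -88.17 w 0.760 F [ 0.3366 -0.7048 -1.7125] q [ 0.5429 -0.1656  1.6445 -0.      1.6657  2.0818]
shift in tool now (cm) [ -0.1134  34.0881 -14.5357]  after turning: [ -0.1262  34.1441 -14.4036]  turn rv [-0.0039  0.0026 -0.0015]
```

>>> play_rows([
  [[0,1.7,-0.72],[0,0,0]],
  [[0,3.4,-1.44],[0,0,0]],
  [[0,3.4,-1.44],[0,0,0]],
  [[0,3.4,-1.44],[0,0,0]],
  [[0,3.4,-1.44],[0,0,0]],
  [[0,3.4,-1.44],[0,0,0]],
  [[0,3.4,-1.44],[0,0,0]],
  [[0,3.4,-1.44],[0,0,0]],
  [[0,3.4,-1.44],[0,0,0]],
  [[0,3.4,-1.44],[0,0,0]],
  [[0,1.8,-0.72],[0,0,0]],
  [[0,0,0],[0,0,0]],
])

```text
time: 15.43
tool_pos: [0.5699, -0.0505, 0.1386]
orientation: [-0.013, -0.706, -0.012, 0.708]
wrist_force: [0.1, 0.7, -0.2]
gripper_width: 0.76
```

>>> play_rows([
  [[0,0,0],[0,0,0]],
  [[0,0,0],[0,0,0]],
])

```text
time: 15.6
tool_pos: [0.569, -0.0459, 0.1396]
orientation: [-0.013, -0.706, -0.014, 0.708]
wrist_force: [-0.2, 0.1, -1.5]
gripper_width: 0.761
```

```bash
python3 go.py 0.5689 -0.0473 0.0385 -87.95
python3 - <<'E'
from ov import *
s=eyes.get_image("side")[:,:,::-1]; cv2.imwrite("pics/side6.png",s)
st=r.state(); p=st["tool_pos"]
ov("side","pics/side6.png","pics/o6.png",[((p[0],p[1],np.radians(2.05)),box(.032,.066,.04,p[2]-.0121),(255,255,0)),((.5148,-.0685,.036),box(.066,.032,.04,.026),(0,255,0))],(250,170,100,100,6))
E
```

```text
t 15.60 p [ 0.569  -0.0459  0.1396] yaw -87.84 w 0.761 F [-0.1722  0.063  -1.5069] q [-0.1404  0.0155  1.4709  0.0005  1.6571  1.3928]
shift in tool now (cm) [10.1076  0.1486 -0.0033]  after turning: [10.1077  0.14    0.0145]  turn rv [0.0019 0.0018 0.0008]
```

View pics/o6.png

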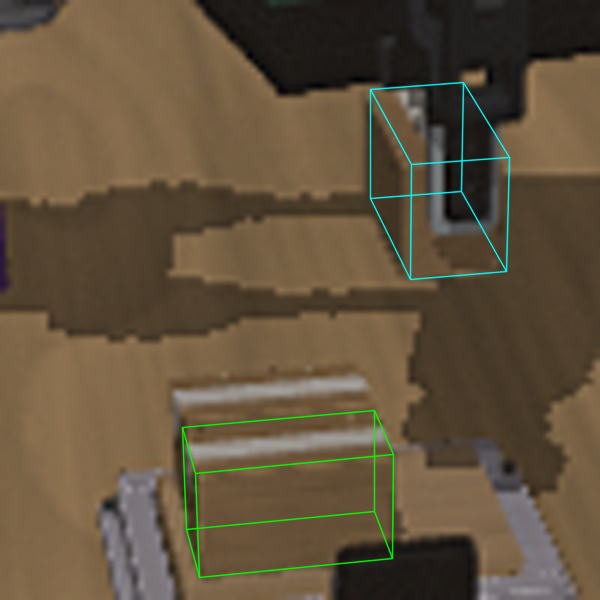

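>>> play_rows([
  [[1.5,0.05,-0.19],[0,0,0]],
  [[2,0,0],[0,0,0]],
  [[2,0,0],[0,0,0]],
  [[1.5,0,0],[0,0,0]],
  [[1.0,0,0],[0,0,0]],
  [[0.7,0,0],[0,0,0]],
  [[0.5,0,0],[0,0,0]],
  [[0,0,0],[0,0,0]],
  [[0,0,0],[0,0,0]],
])

```text
time: 16.4
tool_pos: [0.5718, -0.0467, 0.0493]
orientation: [0.013, 0.707, 0.013, -0.707]
wrist_force: [-0.6, -1.0, -0.7]
gripper_width: 0.762
```

>>> play_rows([
  [[0,0,0],[0,0,0]],
])

```text
time: 16.48
tool_pos: [0.5721, -0.0469, 0.0498]
orientation: [0.013, 0.708, 0.013, -0.706]
wrist_force: [-0.2, -0.5, -0.8]
gripper_width: 0.756
```

>>> play_rows([
  [[0,0,0],[0,0,0]],
])

```text
time: 16.57
tool_pos: [0.5721, -0.047, 0.0498]
orientation: [0.013, 0.708, 0.013, -0.706]
wrist_force: [-0.2, -0.2, -1.1]
gripper_width: 0.764
```

```bash
python3 go.py 0.571 -0.0473 0.0385 -87.95
python3 - <<'E'
from ov import *
s=eyes.get_image("side")[:,:,::-1]; cv2.imwrite("pics/side7.png",s)
st=r.state(); p=st["tool_pos"]; print(p)
ov("side","pics/side7.png","pics/o7.png",[((p[0]-.0015,p[1],np.radians(2.05)),box(.032,.066,.04,p[2]-.0121),(255,255,0))],(270,200,100,100,6))
E
```

```text
t 16.57 p [ 0.5721 -0.047   0.0498] yaw -87.95 w 0.764 F [-0.1796 -0.1781 -1.0697] q [-0.1412  0.0611  1.585   0.      1.4936  1.3938]
shift in tool now (cm) [1.1248 0.028  0.114 ]  after turning: [1.125  0.0283 0.1119]  turn rv [ 0.     -0.0019 -0.0003]
[ 0.57202298 -0.04699748  0.0495569 ]
```

View pics/o7.png

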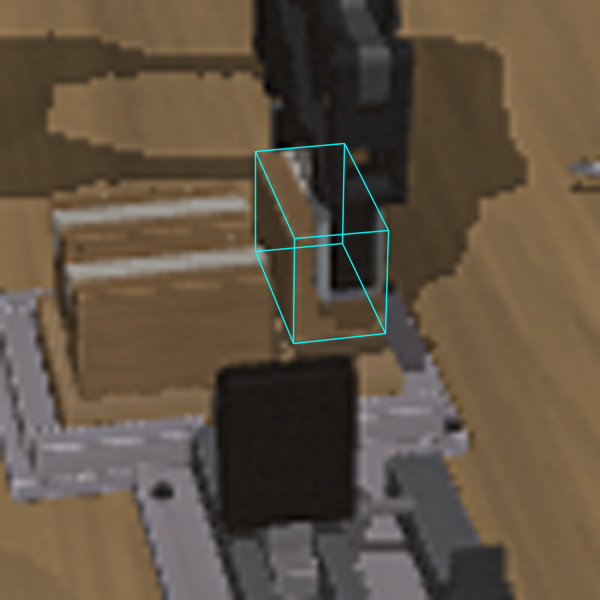

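>>> play_rows([
  [[0.4,0.03,0.08],[0,0,0]],
  [[0.3,0,0],[0,0,0]],
  [[0.2,0,0],[0,0,0]],
  [[0.1,0,0],[0,0,0]],
  [[0,0,0],[0,0,0]],
  [[0,0,0],[0,0,0]],
])

```text
time: 17.12
tool_pos: [0.5707, -0.0472, 0.0384]
orientation: [-0.013, -0.707, -0.013, 0.707]
wrist_force: [0.4, -1.3, -0.9]
gripper_width: 0.76
```

>>> play_rows([
  [[0.1,0,0],[0,0,0]],
  [[0,0,0],[0,0,0]],
  [[0,0,0],[0,0,0]],
])

```text
time: 17.37
tool_pos: [0.5708, -0.0472, 0.0382]
orientation: [0.013, 0.707, 0.013, -0.707]
wrist_force: [-2.1, -0.3, 3.6]
gripper_width: 0.761
```

Contact. I'll take a picture to check the gap before releasing.

Run:
```python
from ov import *
s=eyes.get_image("side")[:,:,::-1]; cv2.imwrite("pics/side8.png",s)
cv2.imwrite("pics/p8.png",crop(s,270,215,80,70,8))
```

```text
(no output)
```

View pics/p8.png

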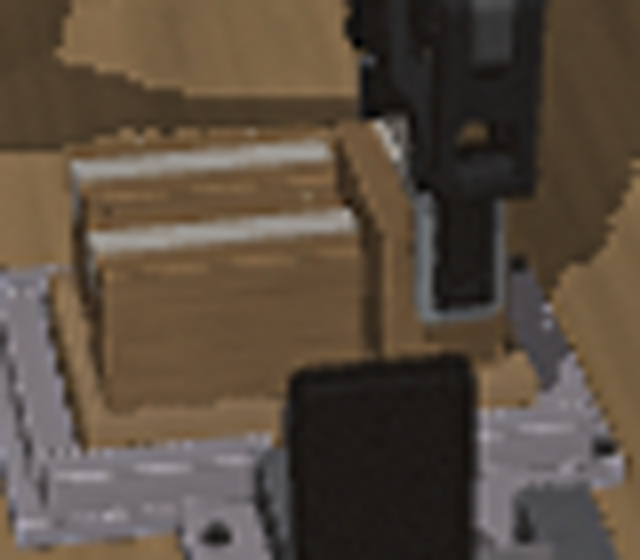

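>>> play_rows([
  [[-0.1,0,0],[0,0,0]],
  [[0,0,0],[0,0,0]],
  [[0,0,0],[0,0,0]],
  [[0,0,0],[0,0,0]],
  [[0,0,0],[0,0,0]],
  [[0,0,0],[0,0,0]],
  [[-1.5,0,0],[0,0,0]],
  [[-3,0,0],[0,0,0]],
  [[-3.5,0,0],[0,0,0]],
  [[-3.5,0,0],[0,0,0]],
  [[-1,0,0],[0,0,0]],
  [[0,0,0],[0,0,0]],
], jaw=1)

```text
time: 18.42
tool_pos: [0.5726, -0.0474, 0.1686]
orientation: [0.013, 0.71, 0.012, -0.704]
wrist_force: [1.1, -0.4, 0.1]
gripper_width: 0.997
```

```bash
python3 go.py 0.5375 -0.1735 0.14 -87.95
```

```text
t 18.42 p [ 0.5726 -0.0474  0.1686] yaw -87.95 w 0.997 F [ 1.0731 -0.4405  0.0556] q [-0.1419  0.0114  1.4238  0.0001  1.6981  1.3931]
shift in tool now (cm) [ 2.84   12.4681  3.9804]  after turning: [ 2.855  12.472   3.9571]  turn rv [ 0.     -0.0081 -0.0014]
```

>>> play_rows([
  [[0,2.1,0.66],[0,0,0]],
  [[0,3.12,0.99],[0,0,0]],
  [[0,3.12,0.99],[0,0,0]],
  [[0,3.12,0.99],[0,0,0]],
  [[0,1.01,0.32],[0,0,0]],
  [[0,0,0],[0,0,0]],
  [[0,0,0],[0,0,0]],
])

```text
time: 19.0
tool_pos: [0.5352, -0.1731, 0.162]
orientation: [-0.012, -0.706, -0.013, 0.708]
wrist_force: [0.5, -0.0, -0.4]
gripper_width: 1.0
```

```bash
python3 go.py 0.5375 -0.1735 0.055 -87.95
python3 - <<'E'
from ov import *
t=eyes.get_image("top")[:,:,::-1]; s=eyes.get_image("side")[:,:,::-1]
cv2.imwrite("pics/top9.png",t); cv2.imwrite("pics/side9.png",s)
cv2.imwrite("pics/p9t.png",crop(t,300,205,133,100,6)); cv2.imwrite("pics/p9s.png",crop(s,255,190,120,140,5))
E
```

```text
t 19.00 p [ 0.5352 -0.1731  0.162 ] yaw -88.03 w 1.000 F [ 0.5077 -0.0077 -0.4001] q [-0.3737 -0.0106  1.4574  0.0008  1.6971  1.1627]
shift in tool now (cm) [10.7016  0.066  -0.2444]  after turning: [10.7021  0.0494 -0.2256]  turn rv [-0.0013  0.0018  0.0016]
```

View pics/p9t.png

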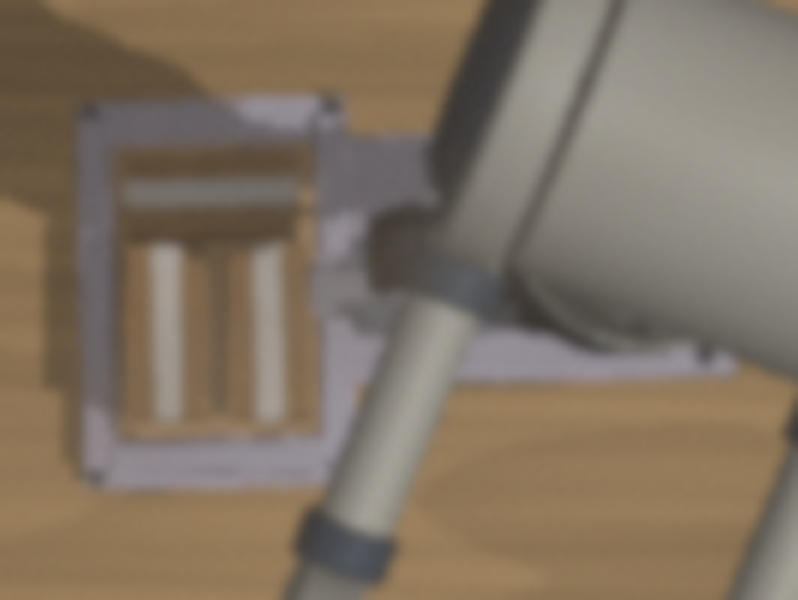

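View pics/p9s.png

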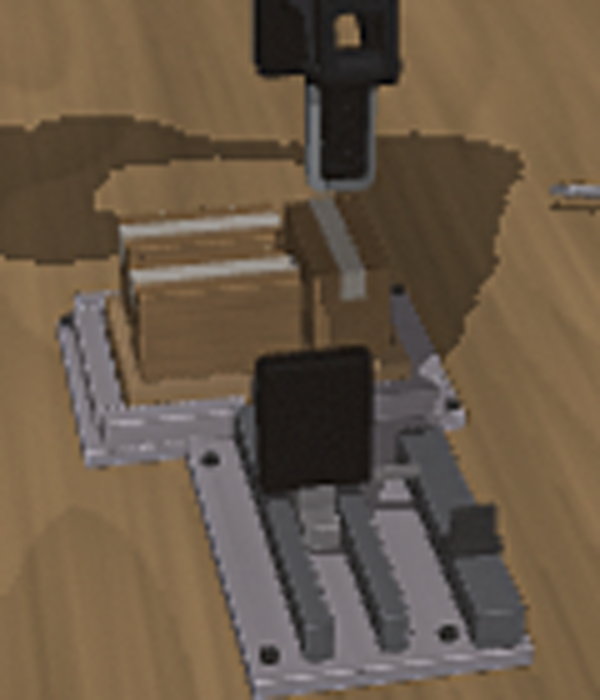

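Run:
```python
from h import *
np.set_printoptions(precision=1,suppress=True)
T=lambda p:uc(p,300,205,6)
D=np.load("dock.npy")[:3]; D[2]=.0362
for n,a,b in(("c1",(166,243),(169,421)),("long",(267,242),(272,420)),("cross",(122,196),(298,190))):
    e=atz("top",[T(a),T(b)],.066); d=e[:,:2]-D[:2]; c,s=np.cos(D[2]),np.sin(D[2]); l=np.c_[c*d[:,0]+s*d[:,1],-s*d[:,0]+c*d[:,1]]*1000
    print(n,l,l.mean(0))
```

```text
c1 [[ 15.9  19.1]
 [-52.3  19.6]] [-18.2  19.4]
long [[ 15.3 -19.6]
 [-52.9 -19.7]] [-18.8 -19.7]
cross [[ 34.4  35.6]
 [ 35.  -32.1]] [34.7  1.8]
```

Layer measured in dock frame (mm): carton_1 (-18.2, 19.4), lengthwise (-18.8, -19.7), crosswise (34.7, 1.8). The gaps are about 4–7 mm and nothing overhangs. Next is the handle.

>>> play_rows([
  [[1.5,0.05,-0.22],[0,0,0]],
  [[2.5,0,0],[0,0,0]],
  [[2.5,0,0],[0,0,0]],
  [[2,0,0],[0,0,0]],
  [[1.5,0,0],[0,0,0]],
  [[1,0,0],[0,0,0]],
  [[0.2,0,0],[0,0,0]],
  [[0,0,0],[0,0,0]],
  [[0,0,0],[0,0,0]],
])

```text
time: 19.85
tool_pos: [0.5386, -0.1734, 0.0527]
orientation: [0.013, 0.708, 0.013, -0.706]
wrist_force: [0.2, 0.8, 0.1]
gripper_width: 1.004
```

```bash
python3 go.py 0.5375 -0.1735 0.050 -87.95
python3 - <<'E'
from ov import *
s=eyes.get_image("side")[:,:,::-1]
cv2.imwrite("pics/side10.png",s)
cv2.imwrite("pics/p10.png",crop(s,255,190,120,140,5))
E
```

```text
t 19.85 p [ 0.5386 -0.1734  0.0527] yaw -87.91 w 1.004 F [0.1832 0.7602 0.0948] q [-0.3716  0.0376  1.6039  0.0001  1.4984  1.1627]
shift in tool now (cm) [0.2711 0.0082 0.1148]  after turning: [0.2712 0.0084 0.1144]  turn rv [ 0.0007 -0.0015 -0.0005]
```

View pics/p10.png

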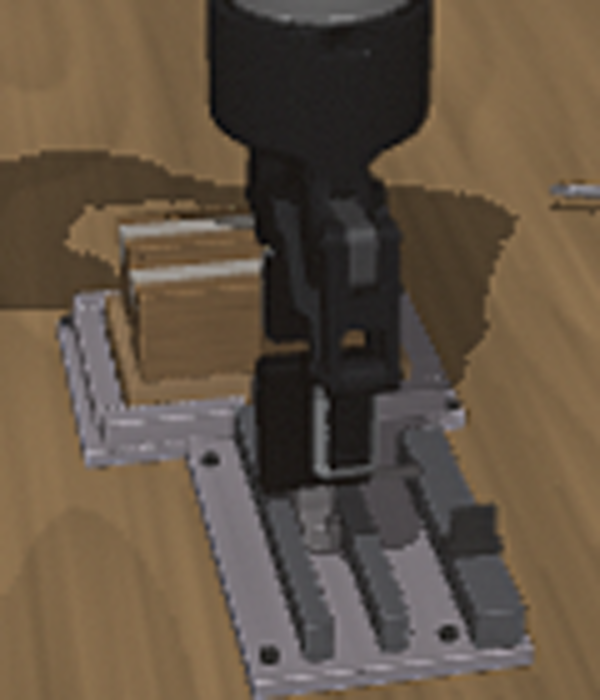

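>>> play_rows([
  [[0,0,0],[0,0,0]],
  [[0,0,0],[0,0,0]],
  [[0,0,0],[0,0,0]],
  [[0,0,0],[0,0,0]],
  [[0,0,0],[0,0,0]],
  [[0,0,0],[0,0,0]],
  [[0,0,0],[0,0,0]],
  [[0,0,0],[0,0,0]],
  [[0,0,0],[0,0,0]],
  [[0,0,0],[0,0,0]],
  [[0,0,0],[0,0,0]],
  [[0,0,0],[0,0,0]],
], jaw=0)

```text
time: 20.9
tool_pos: [0.5379, -0.1742, 0.0518]
orientation: [0.013, 0.707, 0.012, -0.707]
wrist_force: [-0.8, -4.1, 1.8]
gripper_width: 0.13
```

>>> play_rows([
  [[0,0,0],[0,0,0]],
  [[0,0,0],[0,0,0]],
  [[0,0,0],[0,0,0]],
])

```text
time: 21.15
tool_pos: [0.5379, -0.1742, 0.0518]
orientation: [0.013, 0.707, 0.012, -0.707]
wrist_force: [-0.4, -5.4, 1.9]
gripper_width: 0.128
```

>>> play_rows([
  [[0,0.3,0],[0,0,0]],
  [[0,0.5,0],[0,0,0]],
  [[0,0.6,0],[0,0,0]],
  [[0,0.6,0],[0,0,0]],
  [[0,0.6,0],[0,0,0]],
  [[0,0.5,0],[0,0,0]],
  [[0,0.3,0],[0,0,0]],
  [[0,0.1,0],[0,0,0]],
  [[0,0,0],[0,0,0]],
  [[0,0,0],[0,0,0]],
])

```text
time: 21.98
tool_pos: [0.5389, -0.2052, 0.0517]
orientation: [-0.011, -0.707, -0.016, 0.707]
wrist_force: [-4.4, 10.8, 6.8]
gripper_width: 0.134
```

Run:
```python
from ov import *
t=eyes.get_image("top")[:,:,::-1];s=eyes.get_image("side")[:,:,::-1]
cv2.imwrite("pics/side11.png",s);cv2.imwrite("pics/top11.png",t)
cv2.imwrite("pics/p11.png",crop(s,290,250,80,75,9)); cv2.imwrite("pics/p11t.png",crop(t,300,205,133,100,6))
```

```text
(no output)
```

View pics/p11.png

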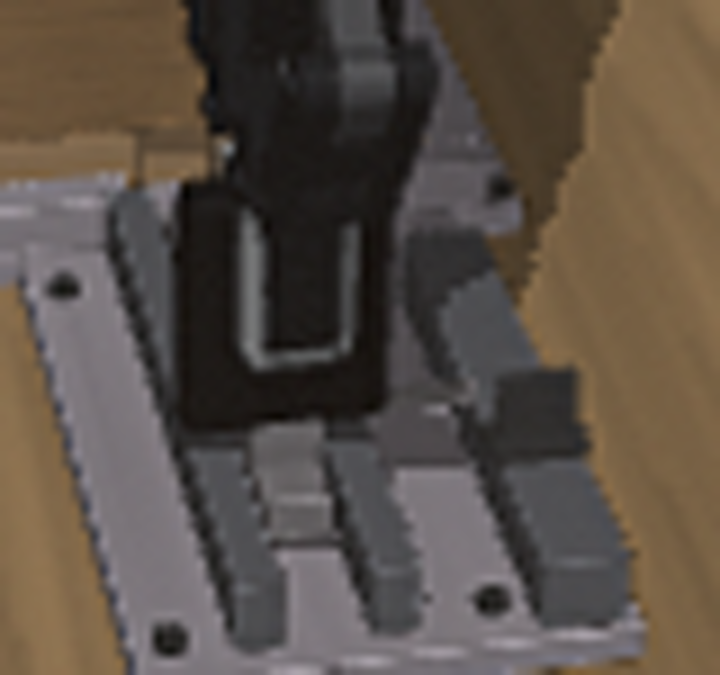

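View pics/p11t.png

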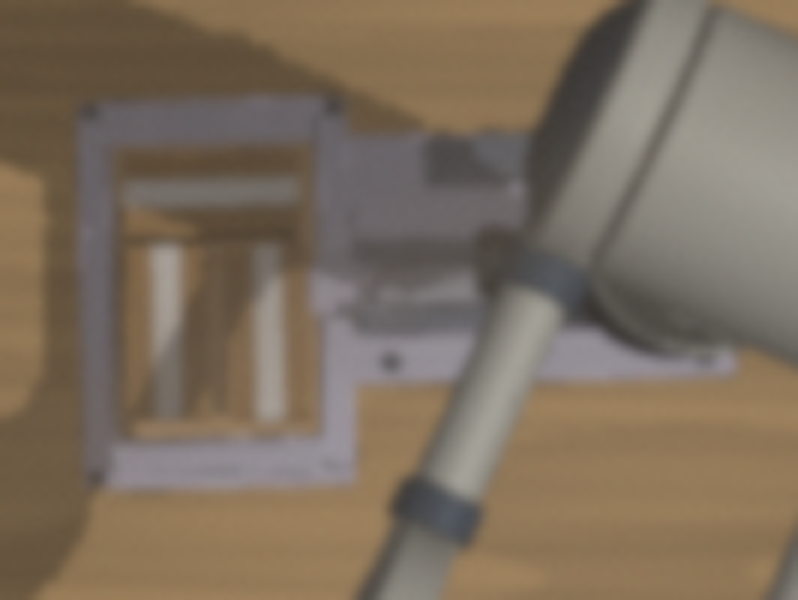

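```bash
cat > lat.py <<'E'
from ov import *
np.set_printoptions(precision=2,suppress=True)
D=np.load("dock.npy")[:3]; D[2]=.0362
def fy(obs,y0):
    # model points with y relative; free: dock y, dx offset
    def f(v): return np.concatenate([proj("side",place(D,[[m[0]/1e3+v[1],m[1]/1e3+v[0],m[2]/1e3]]))[0]-u for u,m in obs])
    s=least_squares(f,[y0,0]); return s.x*1e3,s.fun.reshape(-1,2)
if __name__=="__main__":
    S0=lambda p:uc(p,255,220,5); S=lambda p:uc(p,290,250,9)
    print("handle home (-125)",fy([(S0((262,342)),(-21,-6,31)),(S0((371,331)),(21,-6,31))],-.125))
    print("handle now",fy([(S((183,431)),(-21,-6,31)),(S((386,409)),(21,-6,31))],-.16))
    print("mark top",fy([(S((503,385)),(42,1.5-3,41)),(S((578,372)),(58,-1.5,41))],-.16))
    print("mark bot",fy([(S((512,461)),(42,1.5-3,27)),(S((590,452)),(58,-1.5,27))],-.16))
    for d in(-.156,-.163):
        pass
    f="pics/side11.png"; a=(290,250,80,75,9)
    ov("side",f,"pics/o11.png",[(D,box(.042,.012,.055,.031,0,-.156),(255,255,0)),(D,box(.016,.003,.014,.027,.05,-.163),(0,255,0)),(D,box(.04,.002,.002,.031,.02,-.156),(0,0,255))],a)
E
python3 lat.py
```

```text
handle home (-125) (array([-123.51,    0.53]), array([[-0.24,  0.13],
       [ 0.24, -0.15]]))
handle now (array([-153.59,    0.21]), array([[-0.19,  0.1 ],
       [ 0.2 , -0.11]]))
mark top (array([-167.95,   -0.31]), array([[-0.17, -0.22],
       [ 0.17,  0.22]]))
mark bot (array([-175.05,    0.5 ]), array([[ 0.  ,  0.02],
       [-0.  , -0.02]]))
```

View pics/o11.png

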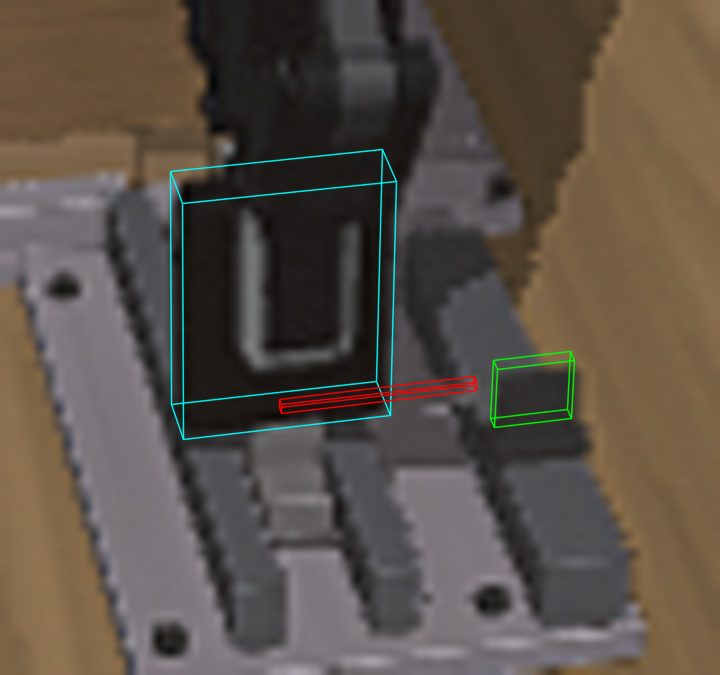

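Run:
```python
from ov import *
D=np.load("dock.npy")[:3]; D[2]=.0362
s=cv2.imread("pics/side0.png"); t=cv2.imread("pics/top0.png")
def cn(im,x0,y0,w,h,k): return cv2.convertScaleAbs(cv2.resize(im[y0:y0+h,x0:x0+w],None,fx=k,fy=k,interpolation=cv2.INTER_NEAREST),alpha=1.6)
cv2.imwrite("pics/fin.png",np.hstack([cn(s,330,275,30,40,13),cn(t,390,215,30,40,13)]))
```

```text
(no output)
```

View pics/fin.png

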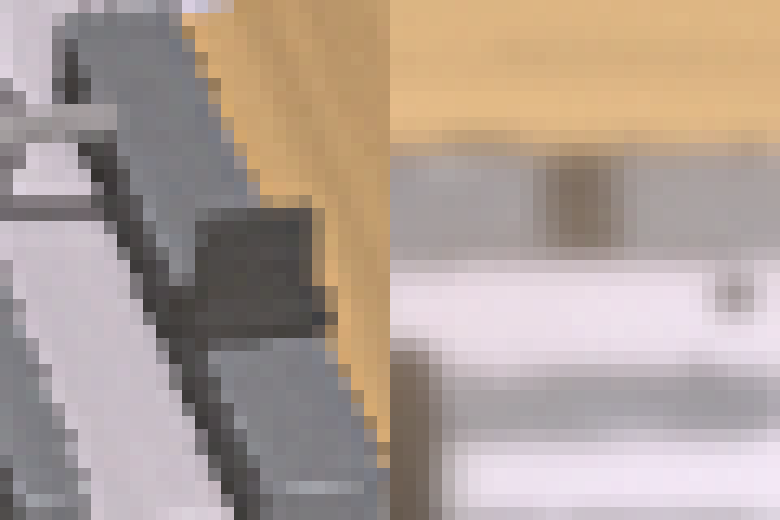

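Run:
```python
from ov import *
np.set_printoptions(precision=2,suppress=True)
D=np.load("dock.npy")[:3]; D[2]=.0362
P=lambda n,x,y,z:proj(n,place(D,[[x/1e3,y/1e3,z/1e3]]))[0]
print("pointer tip",P("side",40,-125,32),"obs ~(338.6,284)")
for z in(8,): print("plate corner",P("side",61,-207,8),P("side",-39,-207,8), "obs", uc((530,500),255,220,5),uc((255,537),255,220,5))
for zr in (24,26): print("rail end top corners z",zr,[P("side",x,-200,zr) for x in (42,58)])
for ym in(-160,-163,-166,-169):
    print(ym,"finTopBackL/R",P("side",42,ym+1.5,41),P("side",58,ym+1.5,41),"baseFrontTop",P("side",42,ym-6,27),P("side",58,ym-6,27), "bot24",P("side",42,ym-6,24))
print("obs finTop (344.5,291.6)(353.5,290.4); base bottom front (344~,300.5)-(355.3,300)")
for ym in (-160,-163,-166,-169): print(ym,P("top",50,ym,27),P("top",50,ym,41))
```

```text
pointer tip [338.14 282.79] obs ~(338.6,284)
plate corner [360.73 318.47] [304.52 325.61] obs [360.6 319.6] [305.6 327. ]
rail end top corners z 24 [array([349.57, 310.04]), array([358.43, 308.94])]
rail end top corners z 26 [array([349.62, 309.11]), array([358.49, 308.02])]
-160 finTopBackL/R [343.88 288.66] [352.47 287.68] baseFrontTop [344.66 297.43] [353.24 296.42] bot24 [344.6 298.8]
-163 finTopBackL/R [344.31 289.6 ] [352.92 288.61] baseFrontTop [345.09 298.39] [353.69 297.37] bot24 [345.03 299.76]
-166 finTopBackL/R [344.73 290.53] [353.37 289.54] baseFrontTop [345.52 299.36] [354.15 298.33] bot24 [345.46 300.72]
-169 finTopBackL/R [345.16 291.48] [353.82 290.47] baseFrontTop [345.95 300.33] [354.6  299.29] bot24 [345.89 301.7 ]
obs finTop (344.5,291.6)(353.5,290.4); base bottom front (344~,300.5)-(355.3,300)
-160 [402.52 230.09] [403.27 229.48]
-163 [403.79 230.05] [404.55 229.45]
-166 [405.05 230.02] [405.83 229.42]
-169 [406.32 229.99] [407.11 229.38]
```

>>> play_rows([
  [[0,0.3,0],[0,0,0]],
  [[0,0.3,0],[0,0,0]],
  [[0,0.2,0],[0,0,0]],
  [[0,0,0],[0,0,0]],
  [[0,0,0],[0,0,0]],
  [[0,0,0],[0,0,0]],
])

```text
time: 22.58
tool_pos: [0.5392, -0.2127, 0.0517]
orientation: [-0.011, -0.706, -0.016, 0.707]
wrist_force: [-5.4, 12.7, 7.0]
gripper_width: 0.131
```

Run:
```python
from ov import *
s=eyes.get_image("side")[:,:,::-1]
cv2.imwrite("pics/side12.png",s)
k=cv2.resize(s[275:315,300:370],None,fx=11,fy=11,interpolation=cv2.INTER_NEAREST)
cv2.imwrite("pics/p12.png",cv2.convertScaleAbs(k,alpha=1.7)); print(r.state()["tool_pos"])
```

```text
[ 0.53918645 -0.21266589  0.0517184 ]
```

View pics/p12.png

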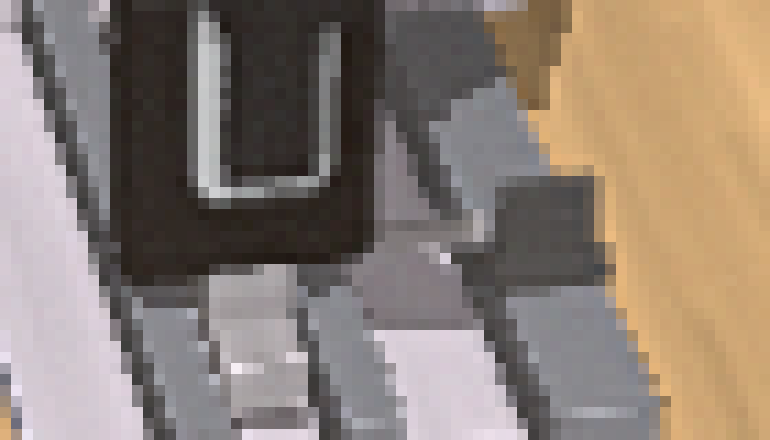

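Run:
```python
from ov import *
np.set_printoptions(precision=2,suppress=True)
D=np.load("dock.npy")[:3]; D[2]=.0362
P=lambda n,x,y,z:proj(n,place(D,[[x/1e3,y/1e3,z/1e3]]))[0]
for y in(-125,-160,-162,-163,-164,-165,-167): print(y,"tip",P("side",40,y,32),"finTopBack",P("side",42,y+1.5,41),"finTopFront",P("side",42,y-1.5,41),"finBotFrontL",P("side",42,y-1.5,27),"base",P("side",42,y-6,27),"plate hole")
g=cv2.imread("pics/side0.png").astype(int).sum(2)//3
print(g[280:303,340:358])
g=cv2.imread("pics/side12.png").astype(int).sum(2)//3
print(g[288:302,334:358])
```

```text
-125 tip [338.14 282.79] finTopBack [339.12 278.2 ] finTopFront [339.52 279.07] finBotFrontL [339.29 285.34] base [339.88 286.67] plate hole
-160 tip [342.84 293.38] finTopBack [343.88 288.66] finTopFront [344.31 289.6 ] finBotFrontL [344.03 296.01] base [344.66 297.43] plate hole
-162 tip [343.12 294.01] finTopBack [344.16 289.29] finTopFront [344.59 290.22] finBotFrontL [344.31 296.64] base [344.95 298.07] plate hole
-163 tip [343.26 294.33] finTopBack [344.31 289.6 ] finTopFront [344.73 290.53] finBotFrontL [344.45 296.96] base [345.09 298.39] plate hole
-164 tip [343.4  294.64] finTopBack [344.45 289.91] finTopFront [344.88 290.85] finBotFrontL [344.59 297.27] base [345.23 298.71] plate hole
-165 tip [343.54 294.96] finTopBack [344.59 290.22] finTopFront [345.02 291.16] finBotFrontL [344.73 297.59] base [345.37 299.03] plate hole
-167 tip [343.83 295.59] finTopBack [344.88 290.85] finTopFront [345.31 291.79] finBotFrontL [345.02 298.23] base [345.66 299.68] plate hole
[[ 78  78  78  78  78  90 104 102  99  99  95  91  92  95  95  92  92  92]
 [ 76  76  78  78  78  76  75 101 100 
[... 2327 characters left out ...]
66  62  60  62  65  64  66  74 102  82  43  46  46  46  46  45  45
   44  49  81 105  96  94]
 [ 59  73  73  72  71  71  72  74  80 100  69  43  46  47  45  47  46  46
   46  50  81 108  99  95]
 [ 75  73  72  75  89  96  74  57  56  58  48  38  47  47  45  47  45  46
   44  43  54  83 101  96]
 [ 77  76  75  76  74  89 125  38  38  35  40  44  49  47  48  48  48  48
   50  46  52  82 104  97]
 [ 75  75  77  75  75  75  83  77  38  40  41  49  50  49  49  49  48  48
   47  45  41  60 104  99]
 [ 75  75  76  75  76  74  74  74  37  41  41  44  45  44  43  44  42  42
   40  43  53  77 104 100]
 [ 75  74  76  74  75  75  75  73  54  48  49  41  56  62  62  64  75  83
   84  82  83  93 103 100]]
```

>>> play_rows([
  [[0,0.1,0],[0,0,0]],
  [[0,0,0],[0,0,0]],
  [[0,0,0],[0,0,0]],
  [[0,0,0],[0,0,0]],
])

```text
time: 22.97
tool_pos: [0.5392, -0.2136, 0.0518]
orientation: [-0.011, -0.706, -0.016, 0.707]
wrist_force: [-5.1, 13.1, 7.3]
gripper_width: 0.133
```

Run:
```python
from ov import *
s=eyes.get_image("side")[:,:,::-1]
cv2.imwrite("pics/side13.png",s)
g=s.astype(int).sum(2)//3; print(g[290:301,334:350])
h=cv2.imread("pics/side0.png").astype(int).sum(2)//3; print("home");print(h[278:290,328:344])
for n,f,c in(("home","side0",(308,326)),("11","side11",(312,330)),("12","side12",(312,331)),("13","side13",(312,331))):
    q=cv2.imread(f"pics/{f}.png").astype(int).sum(2)//3; print(n,[list(q[282:306,x]) for x in c])
k=cv2.resize(s[275:315,300:370],None,fx=11,fy=11,interpolation=cv2.INTER_NEAREST)
cv2.imwrite("pics/p13.png",cv2.convertScaleAbs(k,alpha=1.7)); print(r.state()["tool_pos"],r.state()["wrist_force"])
```

```text
[[ 53  81  75  52  36  40  57  84  80  77  79  79  80  81  82  83]
 [ 53  81  76  72  37  39  56  90  79  78  77  71  64  58  58  51]
 [ 52  80  78  73  50  38  44  69  82  79  75  52  47  47  47  45]
 [ 53  80  76  75  70  41  43  54  88  80  78  52  42  45  47  46]
 [ 66  80  78  75  78  81  44  49  72  92  76  45  44  46  46  47]
 [ 60  73  69  65  65  63  59  62  72 104  88  41  45  48  45  47]
 [ 60  68  68  71  70  72  72  74  79 101  80  42  46  47  47  46]
 [ 60  74  72  71  70  73  84  64  63  71  59  39  46  45  47  47]
 [ 77  75  75  75  74  88 126  35  40  36  39  43  48  49  47  47]
 [ 75  76  76  77  75  75  80  50  39  41  40  51  50  47  50  50]
 [ 75  74  76  76  75  75  74  72  39  42  40  44  46  45  45  43]]
home
[[ 28  82 132 123 125 123  77  60  77  77  77  76  78  78  77  75]
 [ 29  83 133 123 125 123  76  45  79  78  77  78  78  78  77  76]
 [ 32  84 136 126 124 123  78  42  67  79  77  78  78  78  78  78]
 [ 24  55  95 131 125 122  58  38  48  81  78  77  76  76  78  78]
 [ 26  49  76  91 130 122  72  36  57  83  81  76  76  77  77  78]
 [ 27  57  90  88 112 
[... 2551 characters left out ...]
(24), np.int64(23), np.int64(24), np.int64(24), np.int64(25), np.int64(25), np.int64(24), np.int64(27), np.int64(25), np.int64(27), np.int64(24), np.int64(23), np.int64(25), np.int64(24), np.int64(23), np.int64(20), np.int64(51), np.int64(49), np.int64(89), np.int64(67), np.int64(51)], [np.int64(17), np.int64(16), np.int64(13), np.int64(18), np.int64(16), np.int64(16), np.int64(18), np.int64(17), np.int64(17), np.int64(18), np.int64(22), np.int64(21), np.int64(23), np.int64(25), np.int64(24), np.int64(20), np.int64(20), np.int64(66), np.int64(56), np.int64(79), np.int64(82), np.int64(82), np.int64(80), np.int64(81)]]
[ 0.53921496 -0.21356484  0.05173282] [-4.2578532  13.14809002  8.11854908]
```

View pics/p13.png

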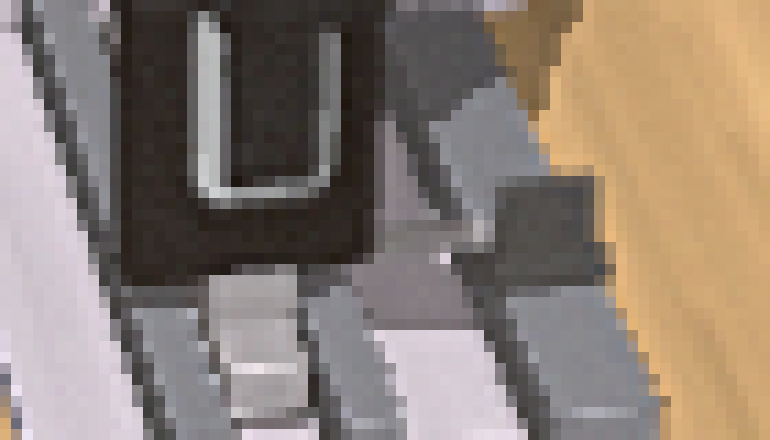

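The pointer tip is now at side pixels (343, 294–297), centre 295.6. I expect 295.7 from the fin top edge for alignment, so they agree to well under 1 mm. One last look at the whole scene before handing in.

Run:
```python
from ov import *
s=eyes.get_image("side")[:,:,::-1]
cv2.imwrite("pics/side14.png",s); g=s.astype(int).sum(2)//3; print(g[292:299,340:346]); print(r.state()["tool_pos"],r.state()["time"],r.state()["gripper_width"])
```

```text
[[ 44  68  82  80  77  51]
 [ 44  55  88  80  77  53]
 [ 43  50  71  92  77  44]
 [ 61  61  72 104  87  41]
 [ 72  73  79 101  81  43]
 [ 84  65  63  72  59  38]
 [126  37  40  36  41  42]]
[ 0.53922706 -0.21355472  0.05174732] 23.0667 0.13416088304223575
```

View pics/side14.png

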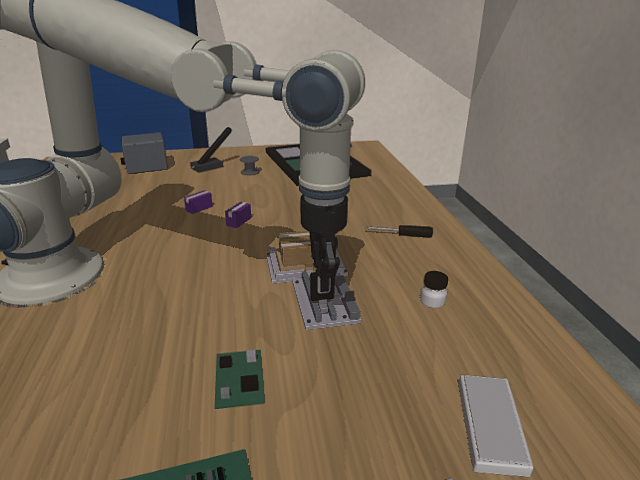

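Everything is steady, and the jar, screwdriver, board and purple decoys are where they were. I'll hand in.

```bash
python3 -c "
from workcell import r
print(r.close_job())"
```

```text
the job is handed in; nothing more can be done
None
```

The layer is finished, the spring bolt is pulled out to the mark, and I handed the job in with the handle still gripped, at about 23 s of the 61 s.

- **Cartons:** The first loose carton went lengthwise beside carton_1, the second crosswise against the ends of both. In the dock frame I measured carton_1 at (-18.2, 19.4) mm, the lengthwise one at (-18.8, -19.7) mm and the crosswise one at (34.7, 1.8) mm. Gaps are about 4 to 7 mm, and nothing overhangs. The crosswise carton sits about 1 to 2 mm off its planned spot.
- **Bolt:** I pulled the handle out about 39 mm. In the last side view the pointer tip was at image row 295.6, against about 295.7 expected from the fin's top edge.
- **Disagreements:** The pointer images put the bolt's travel at about 38.4 mm, the arm's own reading at 39.4 mm. The mark estimates spread by about 1 mm: the fin's top edge and the top view gave about -164 mm, the plate's foot slightly less. I stopped in the middle of these.
- **Bystanders:** The jar, screwdriver, circuit board and purple decoys looked unmoved in the last picture. The top camera could not confirm the mark alignment, because the arm blocked its view of the handle.

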